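# Tip the shelved tub out of the wall box and stack it

## Robot

A 6-joint arm with a two-finger parallel gripper is mounted at the origin on the work surface. World frame = base frame: x ahead of the robot, y to its left, z up, the work surface at z = 0. Lengths are in mm, angles in rad, forces in N, time in s.
With the tool pointing down it reaches from about 275 to 750 mm from the base axis. Payload 10.2 kg.
Tool frame: the origin (TCP) lies midway between the tips of the shut fingers; the grasp point (between the pads) lies 19 mm behind it (r.hold_point_z is the distance from the TCP to the grasp point, in mm); y points along the fingers, z is the direction in which the jaws open and shut, and the axes are right-handed (so a half turn about y gives the same grasp; the last joint's range is limited). The gripper opens to 88 mm and grips with 3 to 60 N. Pads are 18 mm wide; open, the fingers measure 123 mm over their backs; the gripper's body (75 mm by 187 mm) begins 45 mm behind the grasp point.
Start: joints at [1.123, 0.313, 1.498, -0, 1.331, -0.223], TCP at [117.041, 511.793, 238.72] pointing down, gripper open.
Joint ranges: [-2.94, 2.94], [-0.97, 2.17], [0.19, 2.56], [-1.23, 4.37], [0.02, 3.11], [-2.88, 2.88]. Speed limits (rad/s): [2.39, 2.39, 3.01, 3.14, 3.14, 3.14].

## Interface

Orientations are given as [roll, pitch, yaw] about the fixed x, y, z axes, in that order (R = Rz(yaw) Ry(pitch) Rx(roll)).
In Python, from plant import status, viewer, close_job, r gives the robot as it stands.
- The arm moves only by the shell command python3 -m creep 'ROWS' [FORCE]. ROWS is JSON, a list of rows, each a list of 3 entries, a list of its own where there are three numbers: the closure, from -1 (fully open) to 1 (shut), then the shift along the tool's x, y, z in cm, then the turn, a rotation vector about the tool's x, y, z in degrees. In form: [[fingers, [dx, dy, dz], [ax, ay, az]], ...]. A call has 1 to 20 rows; each row shifts and turns the commanded pose from where the row before left it, along the tool's axes as they then stand; what a row does not reach is not made up. A row lasts 1/10 s, in which the tool goes at most 50 mm and 8.59 degrees, less where a joint would pass 70% of its speed; a pose out of reach is approached as far as the arm can. A call is refused whole if a number of a shift passes 5 or a number of a turn 8.59, either way. A call with a gripper value outside its range is refused whole. The fingers move at their own pace and stop on an object; FORCE is the grip in N (left out, the last holds). Time passes only in rows, so rows that do not move let the fingers close. It gives the time, the measured TCP pose, the force and the opening at its end, in the units of the state.
- status.get_obs(): the state, without advancing time (a new reading comes with each control period).
- viewer.camera(name): name is "scene" or "top"; returns a dict with "pixels" (420x560x3 uint8, blue, green, red), "range_z" (420x560 float32, mm along the optical axis (not along the pixel's ray), 0 where there is no reading), "fx", "fy", "cx", "cy" (pixels), "rvec" (rotation vector, rad) and "tvec" (3), from world to camera coordinates, as OpenCV has them. Camera axes: x right, y down, z forward; pixel columns grow to the right and rows downward; lengths in mm; the calibration is good to about 2 mm. A picture is of the moment at which its call begins.
- close_job(): hands the job in, once; it reports no verdict.
The state is a dict: "time_s": time; "qpos": joint angles; "dq": joint speeds; "joint_efforts": joint torques, N m; "tool_pos": TCP position; "eef_rot": TCP orientation; "contact_force": force on the tool from outside, world axes, zero at the start; "torque": the same for the moment, N m; "finger_gap": finger opening in mm.
Only numpy, scipy, OpenCV 4.12 (cv2) and the standard library are available. Lean on these libraries where they do the work, as an engineer would, in place of code of your own. Each camera call takes 0.05 s, during which the arm holds its last target.

## Task

Tip the lidded tub with the corner feet out of the black wall box by its top edge, so that it lies let go on the open drop door with its lower end still in the box's mouth. Then take it out, lay it flat on the steel counter with its lid up and let go, take it again and stack it squarely on the taller tub that has corner recesses in its lid, all four feet home in the recesses. Do not drop or fling it, and leave everything else standing where it is.

Things in the scene. Friction and masses are not known exactly. Their poses are not given: they have to be found in the camera images.
- wall_box: Fixed black plastic box, open at top and front. Origin on the counter (z 0) under the front edge of its floor, mid-width; x into the box, y along its width, z up. Inside 117 mm deep, 194 wide; floor at z 20; side walls 4 thick up to z 130, back wall only up to z 75. In it stand, fronts near x = 5, at y about -63, 0, +63 in any order and 2 to 6 mm apart: tub, carton, jar.
- sill (a point): Middle of the front edge of the wall box's floor, where its drop door is hinged (box x 0, y 0, z 20). The door, 125 mm long, 194 wide, 8 thick, is fixed open: its upper face rises from here toward box -x at 15 degrees above level, to x -121, z 52. A tub tipped over forward comes to rest leaning on it.
- tub: The tub to move: white lidded box 150 x 104 x 52 mm plus 8 mm feet, 0.2 to 0.35 kg, lid fast. Starts standing on one end; origin: centre of that end. z: along the 150 mm length, up at the start (top end z 150). x: along the 104 mm width, x -52 at the mouth of the box, +52 at its back. y: through the lid: lid face y +30, underside y -22, foot soles y -30.
- tub_soles (a point): Centre of the plane of the tub's four foot soles (tub x 0, y -30, z 75); axes as the tub. Feet 18 x 18 mm, 8 high, centred at tub x +-34, z 75 +-57.
- tub_bar (a point): Centre of the top of the tub's grip bar (tub x 0, y +30, z 75), axes as the tub. The bar, 22 mm wide along z and flush with the lid, bridges a well 82 mm along z, 44 along x, 26 deep: lid up, it can be pinched along z from above, 30 mm room for each finger. Lid corners have recesses as on base_tub.
- base_tub: White lidded tub to stack on, loose, 0.9 kg, on its feet: 104 mm along x, 150 along y, 80 high. Origin: counter level under its centre; z up. Lid top z 80, with flush grip bar and four corner recesses 24 x 24 mm, 6 deep, centred at x +-34, y +-57. With the feet home the upper tub's length lies along this y, either way round.
- base_seat (a point): Centre of the plane of the recess floors of base_tub (z 74); the tub's soles belong here; axes as base_tub.
- carton: Bystander in the wall box: plain cardboard carton 104 x 57 x 165 mm upright, 0.45 kg. Origin: centre of its underside.
- jar: Bystander in the wall box: empty glass jar, 57 mm diameter, 130 mm tall, 0.35 kg. Origin: centre of its underside.
- plain_tub: Bystander: white tub with a plain overhanging lid (no recesses) and a round knob, 110 x 156 mm, 84 mm high over the knob. It and base_tub may stand in each other's place. Origin: centre of its underside; length along y.
- mug: Bystander: ceramic mug, 76 mm diameter, 88 mm tall, handle at its +y (to 70 mm). Origin: centre of its underside.
- spoon: Bystander: wooden spoon 200 mm long lying along its x. Origin: middle of its underside.
- ladle: Bystander: steel ladle lying along its x from -170 to +155 mm, bowl 80 mm wide and 44 high at x = 115. Origin on the counter.
- sieve: Bystander: orange plastic sieve, bowl 132 mm diameter and 55 mm high, handle along its +y to 175 mm. Origin: centre of its underside.
There are look-alikes about, which are no part of the job. What is shaped like the base_tub but orange is not meant.

How it is judged:
By the outcome, as a careful person would: the job done as asked, in the order asked, and still so for the second after the job is handed in, with the robot touching nothing.
It also fails if it takes over 72 s, if anything falls off the work surface, if the arm or the gripper's body presses on something with over 40 N, if the wrist force passes 120 N, or if a joint passes its speed limit or range.

## Working session

There is one attempt and no reset: what is moved stays moved. The work goes in short steps, Python scripts to look and compute and a shell command to move; the robot and the scene stay as the last step left them, time stands still between calls to the robot, and variables do not carry over. Pictures are saved under pics/ and viewed, and the job is handed in when it is done.

```bash
ls; mkdir -p pics; python3 - <<'E'
from plant import status, viewer, r
import cv2,numpy as np
print(status.get_obs()); print([a for a in dir(r) if a[0]!='_'])
for n in("scene","top"):
    c=viewer.camera(n); cv2.imwrite(f"pics/{n}0.png",c["pixels"]); np.savez(f"{n}0.npz",**c)
    R=cv2.Rodrigues(np.array(c["rvec"]))[0]; print(n,c["fx"],c["cx"],-R.T@np.array(c["tvec"]).ravel(),R[2])
E
```

```text
pics
{'time_s': 0.0, 'qpos': array([ 1.12260166e+00,  3.13442231e-01,  1.49843620e+00, -2.53361881e-06,
        1.33103089e+00, -2.23386031e-01]), 'dq': array([-0.00011949,  0.00213647,  0.0008519 ,  0.00027954, -0.00075358,
        0.0011871 ]), 'joint_efforts': array([-6.29943679e-04, -4.02215767e+01, -2.52261990e+01,  6.93965773e-02,
        3.53632844e-02, -6.69020892e-05]), 'tool_pos': array([116.92483948, 511.55228029, 238.16538754]), 'eef_rot': array([-1.57208083e+00,  2.89286950e-04, -2.24808222e-01]), 'contact_force': array([ 0.50998446,  0.74902626, -0.29434316]), 'torque': array([-0.04679873,  0.03705316, -0.04560735]), 'finger_gap': 88.1233420504456}
['PlanningError', 'hold_point_z']
scene 515.7142566723053 283.144105813501 [ 462.72872513 -649.48495416 1158.0229542 ] [ 0.04384979  0.5482901  -0.83513781]
top 511.4795381895062 290.09887517935465 [ 264.23543622   60.08896459 1309.37346056] [ 2.24367437e-01 -9.03176234e-04 -9.74504201e-01]
```

View pics/scene0.png

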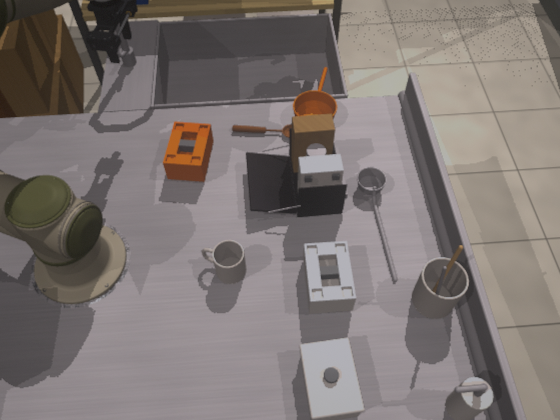

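View pics/top0.png

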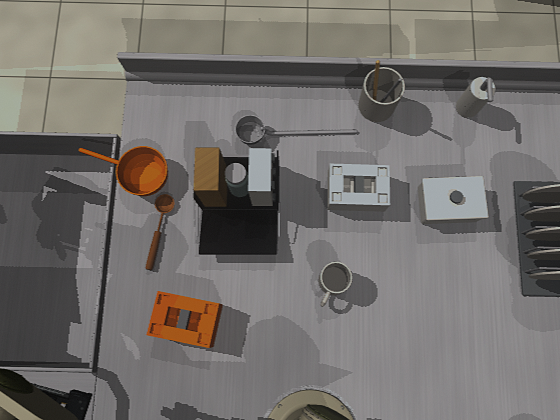

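Candidates in the scene view. For the tub to move: the white end at (320,172) standing in the box. The white tub at (330,275) has recesses and the orange one at (188,150) has the same shape. The white tub with the knob at (331,378) is plain_tub. I choose (320,172) as the tub and (330,275) as base_tub, and check both in a crop with measurements.

```bash
cat > h.py <<'E'
import numpy as np,cv2
from plant import status,viewer,r
def cloud(c):
    R=cv2.Rodrigues(np.array(c["rvec"],float))[0];t=np.array(c["tvec"],float).ravel()
    Z=c["range_z"].astype(float);v,u=np.mgrid[0:420,0:560]
    P=np.stack([(u-c["cx"])/c["fx"]*Z,(v-c["cy"])/c["fy"]*Z,Z],-1)
    W=(P-t)@R; W[Z<=0]=np.nan
    return W
def px(c,p):
    q,_=cv2.projectPoints(np.array(p,float).reshape(-1,3),np.array(c["rvec"],float),np.array(c["tvec"],float),np.array([[c["fx"],0,c["cx"]],[0,c["fy"],c["cy"]],[0,0,1.]]),None)
    return q.reshape(-1,2)
def crop(c,x0,y0,w,h,s,name):
    cv2.imwrite("pics/"+name,cv2.resize(c["pixels"][y0:y0+h,x0:x0+w],None,fx=s,fy=s,interpolation=cv2.INTER_CUBIC))
def blob(c,zlo,zhi,box,white=True):
    W=cloud(c); p=c["pixels"].astype(int)
    x0,x1,y0,y1=box
    m=(W[...,2]>zlo)&(W[...,2]<zhi)&(W[...,0]>x0)&(W[...,0]<x1)&(W[...,1]>y0)&(W[...,1]<y1)
    if white: m&=(p.min(-1)>110)
    return W[m]
def rect(P):
    (cx,cy),(w,h),a=cv2.minAreaRect(P[:,:2].astype(np.float32)); return np.round([cx,cy,w,h,a],1),len(P),np.round(np.median(P[:,2]),1)
E
python3 - <<'E'
from h import *
S=dict(np.load("scene0.npz"));T=dict(np.load("top0.npz"))
crop(S,230,90,180,230,2.6,"c1.png")
for n,c,pts in(("S",S,[(320,160),(312,125),(312,275),(331,378),(270,185),(228,262),(320,200)]),("T",T,[(260,165),(208,170),(236,170),(238,235),(360,172),(455,200),(335,270)])):
    W=cloud(c)
    for u,v in pts: print(n,u,v,np.round(W[v,u],0))
E
```

```text
S 320 160 [618. 146. 167.]
S 312 125 [608. 244. 188.]
S 312 275 [ 571. -123.   83.]
S 331 378 [ 584. -361.   85.]
S 270 185 [493. 176.  36.]
S 228 262 [373. -32.   6.]
S 320 200 [617.  93.  71.]
T 260 165 [627. 131. 170.]
T 208 170 [608. 250. 181.]
T 236 170 [619. 189. 150.]
T 238 235 [483. 189.  38.]
T 360 172 [ 643. -115.   78.]
T 455 200 [ 575. -348.   83.]
T 335 270 [404. -59.   1.]
```

View pics/c1.png

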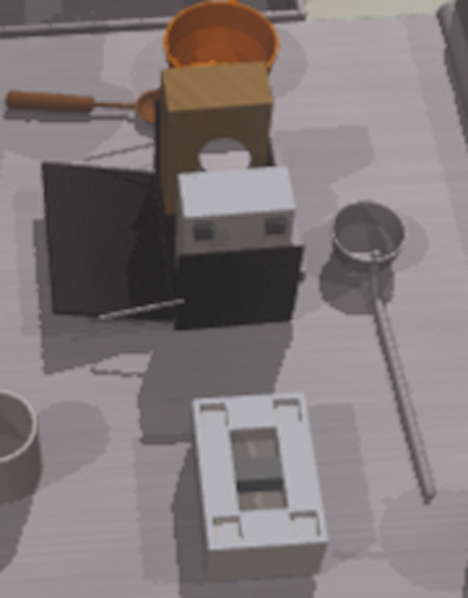

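The crop shows the tub at the -y side of the box with two feet on its near face (crop 203,232 and 277,225). The jar stands beside it and the carton beyond that. The white tub below has four recesses and a bar, so it is base_tub. Next I measure precisely.

```bash
python3 - <<'E'
from h import *
S=dict(np.load("scene0.npz"));T=dict(np.load("top0.npz"))
for n,c in(("S",S),("T",T)):
    print(n,"tubtop",rect(blob(c,160,178,(540,700,90,180))))
    print(n,"carton",rect(blob(c,176,195,(540,700,190,300),False)))
    print(n,"base",rect(blob(c,74,88,(500,720,-230,-30))))
    print(n,"plain",rect(blob(c,55,78,(480,720,-470,-250))))
    # door plane: dark points
    W=cloud(c);p=c["pixels"].max(-1)
    m=(p<60)&(W[...,0]>400)&(W[...,0]<550)&(W[...,1]>60)&(W[...,1]<300)&(W[...,2]>12)&(W[...,2]<62)
    P=W[m]; print(n,"door",rect(P),np.percentile(P[:,0],[0.5,99.5]),np.percentile(P[:,1],[.5,99.5]))
    A=np.c_[P[:,:2],np.ones(len(P))]; print(np.linalg.lstsq(A,P[:,2],rcond=None)[0])
    m=(p<70)&(W[...,0]>500)&(W[...,0]<720)&(W[...,1]>60)&(W[...,1]<110)&(W[...,2]>40)&(W[...,2]<140)
    P=W[m]; print("sidewall",[np.percentile(P[:,i],[1,50,99]).round(0) for i in range(3)]) if len(P) else None
    m=(W[...,0]>560)&(W[...,0]<680)&(W[...,1]>150)&(W[...,1]<220)&(W[...,2]>143)&(W[...,2]<156)
    P=W[m]; print("jar",rect(P) if len(P) else None)
E
```

```text
S tubtop (array([6.180e+02, 1.343e+02, 1.043e+02, 5.770e+01, 3.000e-01]), 749, np.float64(170.7))
S carton (array([612.6, 253.9, 104.8,  61.6,   2.1]), 766, np.float64(185.4))
S base (array([ 613. , -110.5,  153.4,  104.4,   89.4]), 1933, np.float64(80.3))
S plain (array([ 585.7, -352. ,  110.5,  156.9,    3.6]), 3739, np.float64(72.3))
S door (array([492.2, 187.4, 115.5, 195.9,   0. ]), 2333, np.float64(38.8)) [435.8497104 549.2884499] [ 92.1456306  280.57880858]
[-2.68206673e-01 -3.73791406e-03  1.70974087e+02]
sidewall [array([560., 618., 678.]), array([88., 92., 96.]), array([ 41.,  89., 132.])]
jar (array([615. , 197.4,  49.7,  44.5,   1.6]), 210, np.float64(150.4))
T tubtop (array([617.7, 131.8, 104.3,  51.8,   1.1]), 945, np.float64(169.1))
T carton (array([609.8, 252.9, 103.7,  57.5,   1.5]), 1096, np.float64(183.9))
T base (array([ 612.1, -112.6,  149.5,  105.7,   89.1]), 1593, np.float64(79.0))
T plain (array([ 586.4, -354.4,  110.9,  158.8,    4. ]), 2450, np.float64(71.1))
T door (array([492. , 187.8, 118.3, 194.5,   1. ]), 3361, np.float64(37.0)) [432.99181807 549.34878245] [ 91.57600675 283.0759846 ]
[-2.62148728e-01 -5.17183160e-03  1.65994002e+02]
sidewall [array([507., 600., 678.]), array([ 83.,  94., 109.]), array([ 41.,  98., 137.])]
jar (array([605. , 176.2,  83.5,  49.5,  59.5]), 353, np.float64(148.8))
```

```bash
python3 -m creep '[[-1,[0,-2,0],[0,-6.8,0]],[-1,[0,-2,0],[0,-6.8,0]],[-1,[3.6,0,-2.7],[0,0,0]],[-1,[3.6,0,-2.7],[0,0,0]],[-1,[3.6,0,-2.7],[0,0,0]],[-1,[3.6,0,-2.7],[0,0,0]],[-1,[3.6,0,-2.7],[0,0,0]],[-1,[3.6,0,-2.7],[0,0,0]],[-1,[3.6,0,-2.7],[0,0,0]],[-1,[3.6,0,-2.7],[0,0,0]],[-1,[3.6,0,-2.7],[0,0,0]],[-1,[3.6,0,-2.7],[0,0,0]],[-1,[3.6,0,-2.7],[0,0,0]],[-1,[3.6,0,-2.7],[0,0,0]],[-1,[3.6,0,-2.7],[0,0,0]],[-1,[0,0,0],[0,0,0]],[-1,[0,0,0],[0,0,0]]]' 25; python3 -c "
from plant import status;o=status.get_obs();print(o['qpos'],o['tool_pos'],o['eef_rot'])"
```

```text
time_s: 1.8
tool_pos: [589.5, 166.3, 277.8]
eef_rot: [-1.571, 0.002, 0.011]
contact_force: [-0.7, 1.4, -0.4]
finger_gap: 88.4
[ 8.37399057e-02  4.91941503e-01  1.13812597e+00  2.50158583e-04
  1.51319067e+00 -1.49841943e+00] [589.54800266 166.25550288 277.80247684] [-1.5706677   0.00167919  0.0113485 ]
```

```bash
python3 -m creep '[[-1,[2,0,-1.7],[0,0,0]],[-1,[2,0,-1.7],[0,0,0]],[-1,[0,2,0],[0,0,0]],[-1,[0,2,0],[0,0,0]],[-1,[0,2,0],[0,0,0]],[-1,[0,2,0],[0,0,0]],[-1,[0,0.5,0],[0,0,0]],[-1,[0,0,0],[0,0,0]],[-1,[0,0,0],[0,0,0]]]'; python3 - <<'E'
from h import *
S=viewer.camera("scene");T=viewer.camera("top")
a=S["pixels"][60:260,210:410];b=T["pixels"][90:290,150:350]
cv2.imwrite("pics/c2.png",cv2.resize(np.hstack([a,b]),None,fx=2,fy=2,interpolation=cv2.INTER_CUBIC))
E
```

```text
time_s: 2.7
tool_pos: [630.0, 133.7, 195.1]
eef_rot: [-1.571, -0.002, 0.013]
contact_force: [-1.1, 0.6, 0.3]
finger_gap: 87.9
```

View pics/c2.png

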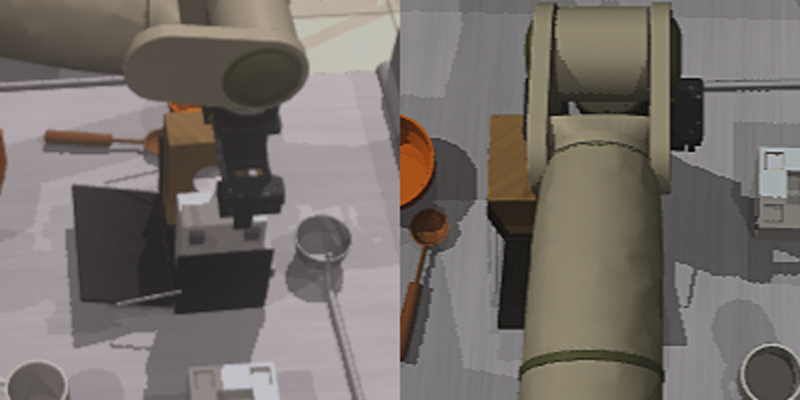

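The view shows the near finger (240,200 in the picture) on the feet side above the tub top, with the far finger hidden. I lower and close.

```bash
python3 -m creep '[[-1,[0,1.5,-0.15],[0,0,0]],[-1,[0,1.5,0],[0,0,0]],[-1,[0,0.9,0],[0,0,0]],[-1,[0,0,0],[0,0,0]],[-1,[0,0,0],[0,0,0]]]'
python3 -m creep '[[1,[0,0,0],[0,0,0]],[1,[0,0,0],[0,0,0]],[1,[0,0,0],[0,0,0]],[1,[0,0,0],[0,0,0]],[1,[0,0,0],[0,0,0]]]' 25; python3 - <<'E'
from h import *
S=viewer.camera("scene");T=viewer.camera("top")
crop(S,270,110,120,110,5,"c3.png"); print(status.get_obs()["torque"])
E
```

```text
time_s: 3.3
tool_pos: [630.1, 131.7, 155.5]
eef_rot: [-1.571, -0.001, 0.013]
contact_force: [-0.4, -0.3, 0.3]
finger_gap: 87.8
time_s: 3.8
tool_pos: [629.9, 131.8, 154.8]
eef_rot: [-1.571, -0.0, 0.013]
contact_force: [-1.3, 1.1, -0.2]
finger_gap: 51.7
[ 0.15184514 -0.05568576  0.01593961]
```

View pics/c3.png

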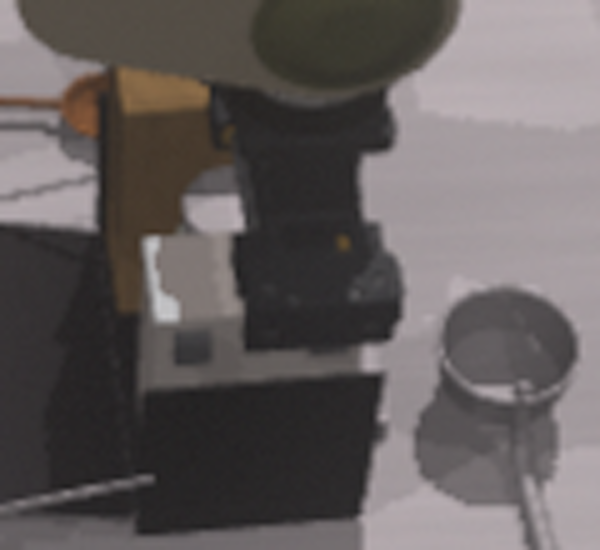

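```bash
python3 -m creep '[[1,[-0.7,-0.4,0],[0,0,-3]],[1,[-0.715,-0.316,0],[0,0,-3]],[1,[-0.715,-0.316,0],[0,0,-3]],[1,[-0.715,-0.316,0],[0,0,-3]],[1,[-0.715,-0.316,0],[0,0,-3]],[1,[0,0,0],[0,0,0]]]'
python3 -m creep '[[1,[-0.715,-0.316,0],[0,0,-3]],[1,[-0.715,-0.316,0],[0,0,-3]],[1,[-0.715,-0.316,0],[0,0,-3]],[1,[-0.715,-0.316,0],[0,0,-3]],[1,[-0.715,-0.316,0],[0,0,-3]],[1,[0,0,0],[0,0,0]],[1,[0,0,0],[0,0,0]]]';python3 - <<'E'
from h import *
S=viewer.camera("scene");o=status.get_obs()
crop(S,220,60,180,170,3.5,"c4.png"); print(o["qpos"],o["torque"])
E
```

```text
time_s: 4.5
tool_pos: [591.5, 131.4, 167.4]
eef_rot: [-1.571, -0.261, 0.013]
contact_force: [-0.3, -0.6, -2.2]
finger_gap: 51.9
time_s: 5.2
tool_pos: [554.7, 130.7, 169.7]
eef_rot: [-1.571, -0.522, 0.012]
contact_force: [0.1, -1.2, -0.3]
finger_gap: 51.9
[ 0.02964631  0.26672917  1.8515398  -0.01790886  0.50107637 -1.54000481] [ 2.95590307e-02  2.29070880e-01 -2.20065482e-04]
```

View pics/c4.png

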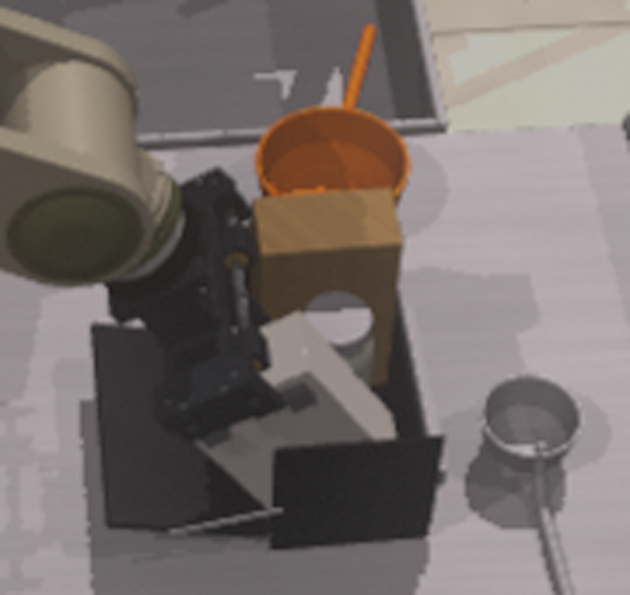

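```bash
python3 - <<'E'
import numpy as np
D=np.deg2rad
def tcp(th,a,off):
    th,a=D(th),D(a)
    c=np.array([566+64*np.cos(th)-142*np.sin(th),20+64*np.sin(th)+142*np.cos(th)+off])
    return c+8*np.array([np.sin(a),-np.cos(a)])
ths=np.arange(30,76,3.); al=np.linspace(30,18,len(ths)); off=np.linspace(1.6,0,len(ths))
for i in range(len(ths)-1):
    d=tcp(ths[i+1],al[i+1],off[i+1])-tcp(ths[i],al[i],off[i]); a=D(al[i])
    X=np.array([np.cos(a),np.sin(a)]);Y=np.array([np.sin(a),-np.cos(a)])
    print(ths[i+1],np.round([d@X/10,d@Y/10],2),al[i]-al[i+1], tcp(ths[i+1],al[i+1],off[i+1]).round(0))
E
```

```text
33.0 [-0.77 -0.31] 0.8000000000000007 [546. 168.]
36.0 [-0.79 -0.26] 0.8000000000000007 [538. 167.]
39.0 [-0.8 -0.2] 0.7999999999999972 [530. 165.]
42.0 [-0.82 -0.15] 0.8000000000000007 [522. 162.]
45.0 [-0.82 -0.1 ] 0.8000000000000007 [514. 160.]
48.0 [-0.83 -0.04] 0.8000000000000007 [507. 156.]
51.0 [-0.83  0.01] 0.8000000000000007 [499. 153.]
54.0 [-0.83  0.06] 0.7999999999999972 [492. 149.]
57.0 [-0.82  0.12] 0.8000000000000007 [485. 144.]
60.0 [-0.81  0.17] 0.8000000000000007 [478. 140.]
63.0 [-0.8   0.22] 0.8000000000000007 [471. 134.]
66.0 [-0.79  0.28] 0.8000000000000007 [465. 129.]
69.0 [-0.77  0.33] 0.7999999999999972 [459. 123.]
72.0 [-0.74  0.38] 0.8000000000000043 [453. 117.]
75.0 [-0.72  0.42] 0.7999999999999972 [448. 111.]
```

```bash
python3 -m creep '[[1,[-0.77,-0.31,0],[0,0,0.8]],[1,[-0.79,-0.26,0],[0,0,0.8]],[1,[-0.8,-0.2,0],[0,0,0.8]],[1,[-0.82,-0.15,0],[0,0,0.8]],[1,[-0.82,-0.1,0],[0,0,0.8]],[1,[0,0,0],[0,0,0]]]' 15
python3 - <<'E'
from h import *
S=viewer.camera("scene");o=status.get_obs()
crop(S,220,60,180,170,3.5,"c5.png"); print(o["qpos"],o["torque"])
E
```

```text
time_s: 5.85
tool_pos: [513.1, 130.3, 159.4]
eef_rot: [-1.571, -0.453, 0.013]
contact_force: [-2.5, 1.0, 5.9]
finger_gap: 51.8
[ 0.03108043  0.21840803  1.92276416 -0.01546769  0.54736085 -1.54113682] [0.28491993 0.15072025 0.12836083]
```

View pics/c5.png

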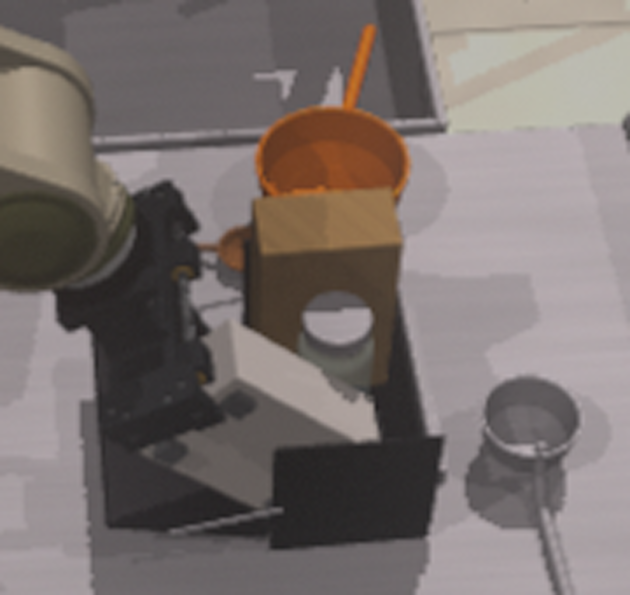

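```bash
python3 -m creep '[[1,[-0.83,-0.04,0],[0,0,0.8]],[1,[-0.83,0.01,0],[0,0,0.8]],[1,[-0.83,0.06,0],[0,0,0.8]],[1,[-0.82,0.12,0],[0,0,0.8]],[1,[-0.81,0.17,0],[0,0,0.8]],[1,[0,0,0],[0,0,0]]]' 12
python3 -m creep '[[1,[-0.8,0.22,0],[0,0,0.8]],[1,[-0.79,0.28,0],[0,0,0.8]],[1,[0,0,0],[0,0,0]]]' 12
python3 - <<'E'
from h import *
S=viewer.camera("scene");o=status.get_obs()
crop(S,220,60,180,170,3.5,"c6.png"); print(o["qpos"],o["torque"])
E
```

```text
time_s: 6.5
tool_pos: [476.4, 129.8, 138.6]
eef_rot: [-1.571, -0.381, 0.013]
contact_force: [-3.5, 0.9, 2.6]
finger_gap: 52.1
time_s: 6.8
tool_pos: [463.5, 129.6, 127.9]
eef_rot: [-1.571, -0.353, 0.013]
contact_force: [-2.1, 0.5, 2.3]
finger_gap: 52.0
[ 0.03213326  0.20226674  2.01475372 -0.01285325  0.57027708 -1.5416661 ] [0.14046771 0.38386714 0.08921732]
```

View pics/c6.png

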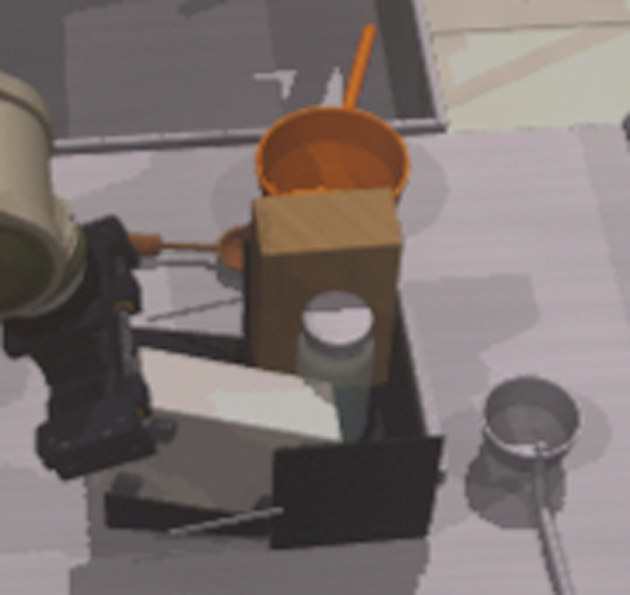

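```bash
cat >> h.py <<'E'
def topface(c,box,zr,up=0.85):
    P=blob(c,zr[0],zr[1],box,True)
    # ransac plane
    best=None;rng=np.random.default_rng(0)
    for _ in range(300):
        a=P[rng.choice(len(P),3,False)];n=np.cross(a[1]-a[0],a[2]-a[0]);l=np.linalg.norm(n)
        if l<1e-6: continue
        n=n/l
        if abs(n[2])<up: continue
        m=abs((P-a[0])@n)<2.5
        if best is None or m.sum()>best.sum(): best=m
    Q=P[best];ce=Q.mean(0);n=np.linalg.svd(Q-ce)[2][2];n*=np.sign(n[2])
    return Q,ce,n
E
python3 - <<'E'
from h import *
for k in ("scene","top"):
    try:
        Q,ce,n=topface(viewer.camera(k),(400,640,90,170),(60,180));print(k,len(Q),ce.round(0),n.round(3),np.degrees(np.arctan2(n[0],n[2])),Q.min(0).round(0),Q.max(0).round(0))
    except Exception as e: print(k,e)
E
```

```text
scene 744 [537. 130. 147.] [0.399 0.011 0.917] 23.530561224199964 [470. 102. 114.] [609. 159. 177.]
top 929 [534. 129. 147.] [ 0.405 -0.004  0.914] 23.893326924916177 [471. 103. 112.] [607. 156. 177.]
```

```bash
python3 -m creep '[[1,[-0.77,0.33,0],[0,0,0.8]],[1,[-0.74,0.38,0],[0,0,0.8]],[1,[-0.72,0.40,0],[0,0,0.8]],[1,[0,0,0],[0,0,0]],[1,[0,0,0],[0,0,0]]]' 12
python3 - <<'E'
from h import *
print(status.get_obs()["torque"])
for k in ("scene","top"):
        Q,ce,n=topface(viewer.camera(k),(400,640,90,170),(60,180));print(k,len(Q),ce.round(0),n.round(3),np.degrees(np.arctan2(n[0],n[2])),Q.min(0).round(0),Q.max(0).round(0))
E
```

```text
time_s: 7.45
tool_pos: [447.4, 129.3, 110.8]
eef_rot: [-1.571, -0.314, 0.012]
contact_force: [-0.4, -0.5, 1.0]
finger_gap: 51.8
[-0.12595098  0.22667022 -0.14947812]
scene 741 [523. 131. 141.] [0.257 0.03  0.966] 14.926287547727679 [452. 103. 120.] [595. 160. 161.]
top 876 [522. 130. 138.] [0.259 0.009 0.966] 14.988338262880868 [457. 103. 117.] [593. 156. 159.]
```

```bash
python3 -m creep '[[-1,[0,0,0],[0,0,0]],[-1,[0,0,0],[0,0,0]],[-1,[0,0,0],[0,0,0]],[-1,[0,0,0],[0,0,0]],[-1,[0,0,0],[0,0,0]],[-1,[0,-1,0],[0,0,0]],[-1,[0,-3,0],[0,0,0]],[-1,[0,-3,0],[0,0,0]],[-1,[0,-3,0],[0,0,0]],[-1,[0,0,0],[0,0,0]],[-1,[0,0,0],[0,0,0]]]'
python3 - <<'E'
from h import *
for k in ("scene","top"):
        c=viewer.camera(k);Q,ce,n=topface(c,(400,640,90,170),(60,180));print(k,len(Q),ce.round(0),n.round(3),np.degrees(np.arctan2(n[0],n[2])),rect(Q),Q.min(0).round(0),Q.max(0).round(0))
        crop(c,150,60,260,220,3,"c7"+k+".png")
E
```

```text
time_s: 8.65
tool_pos: [416.5, 129.1, 206.6]
eef_rot: [-1.571, -0.316, 0.013]
contact_force: [0.0, 0.7, 0.0]
finger_gap: 88.5
scene 798 [520. 124. 140.] [0.241 0.01  0.97 ] 13.969390296876174 (array([521.6, 124.6, 146.6,  56.2,   5.6]), 798, np.float64(140.3)) [447.  91. 120.] [596. 158. 160.]
top 973 [518. 124. 139.] [0.233 0.028 0.972] 13.48211938831264 (array([520.6, 124.5, 146. ,  51.1,   6. ]), 973, np.float64(138.7)) [447.  92. 118.] [593. 156. 157.]
```

View pics/c7scene.png

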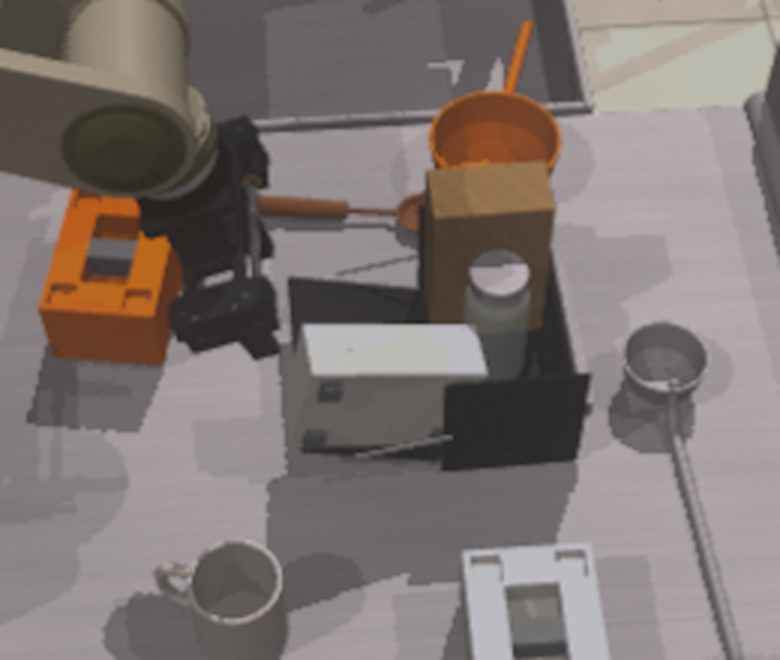

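It lies released on the door at about 14°, yawed about 6°, with its lower end at x≈595, behind the sill at x≈561. Next is the grip from above at mid-length.

```bash
python3 -m creep '[[-1,[0,0,0],[0,0,6]],[-1,[0,0,0],[0,0,6]],[-1,[0,0,0],[0,0,6.1]],[-1,[3,0,-0.2],[0,-5,0]],[-1,[3,0,0],[0,0,0]],[-1,[3,0,0],[0,0,0]],[-1,[2.2,0,0],[0,0,4]],[-1,[0,0,0],[0,0,4.7]],[-1,[0,0,0],[0,0,5]],[-1,[0,0,0],[0,0,0]],[-1,[0,0,0],[0,0,0]]]'
cat > go.py <<'E'
# tool-frame shift (cm) and turn (deg) from current to target TCP/rot
import sys
from h import *
from scipy.spatial.transform import Rotation as Ro
def to(p,rpy,o=None):
    o=o or status.get_obs()
    R=Ro.from_euler('xyz',o['eef_rot']);G=Ro.from_euler('xyz',rpy)
    print("shift cm",(R.inv().apply(np.array(p)-o['tool_pos'])/10).round(2),"shift in goal axes",(G.inv().apply(np.array(p)-o['tool_pos'])/10).round(2),"turn deg",np.degrees((R.inv()*G).as_rotvec()).round(1))
E
python3 - <<'E'
from go import *
to([514.4,124,113.2],[-1.571,0.239,0.101])
E
```

```text
time_s: 9.85
tool_pos: [528.0, 135.6, 204.7]
eef_rot: [-1.57, 0.241, 0.1]
contact_force: [-0.1, 1.0, 0.6]
finger_gap: 88.0
shift cm [ 0.75  9.23 -1.02] shift in goal axes [ 0.73  9.23 -1.01] turn deg [-0.  -0.1 -0.1]
```

```bash
python3 -m creep '[[-1,[0.75,0,-1.02],[0,0,0]],[-1,[0,2,0],[0,0,0]],[-1,[0,2,0],[0,0,0]],[-1,[0,2,0],[0,0,0]],[-1,[0,1.6,0],[0,0,0]],[-1,[0,1.6,0],[0,0,0]],[-1,[0,0,0],[0,0,0]],[-1,[0,0,0],[0,0,0]]]'
python3 - <<'E'
from go import *
to([514.4,124,113.2],[-1.571,0.239,0.101])
S=viewer.camera("scene")
crop(S,220,90,180,150,4,"c8.png")
E
```

```text
time_s: 10.65
tool_pos: [514.9, 123.6, 115.4]
eef_rot: [-1.571, 0.24, 0.1]
contact_force: [0.1, 0.6, 0.7]
finger_gap: 88.0
shift cm [0.   0.22 0.05] shift in goal axes [0.   0.22 0.05] turn deg [-0.  -0.1 -0. ]
```

View pics/c8.png

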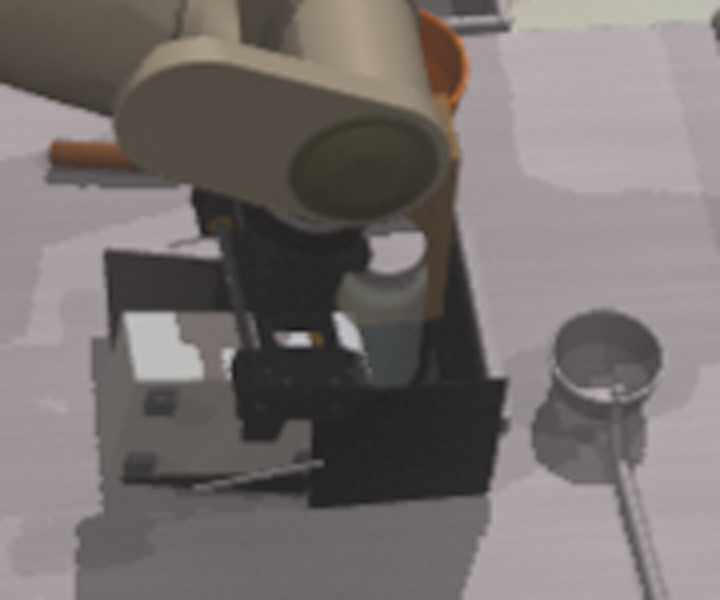

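```bash
python3 -m creep '[[1,[0,0.2,0],[0,0,0]],[1,[0,0,0],[0,0,0]],[1,[0,0,0],[0,0,0]],[1,[0,0,0],[0,0,0]],[1,[0,0,0],[0,0,0]],[1,[0,0,0],[0,0,0]],[1,[-0.5,-0.5,0],[0,0,0]],[1,[-0.8,-0.8,0],[0,0,0]],[1,[-1,-1,0],[0,0,0]],[1,[0,0,0],[0,0,0]]]' 35
python3 - <<'E'
from go import *
print(status.get_obs()["qpos"],status.get_obs()["torque"])
c=viewer.camera("scene");Q,ce,n=topface(c,(380,640,70,180),(90,220));print(n.round(3),np.degrees(np.arctan2(n[0],n[2])))
crop(c,200,90,200,150,3.5,"c9.png")
E
```

```text
time_s: 11.7
tool_pos: [497.2, 122.3, 142.7]
eef_rot: [-1.571, 0.238, 0.1]
contact_force: [0.1, -1.1, -1.5]
finger_gap: 51.8
[ 0.02128975  0.50676648  1.4948127  -0.01897936  1.37724787 -1.64361402] [ 0.05884053 -0.2360048  -0.02164318]
[ 0.233 -0.036  0.972] 13.498305154465966
```

View pics/c9.png

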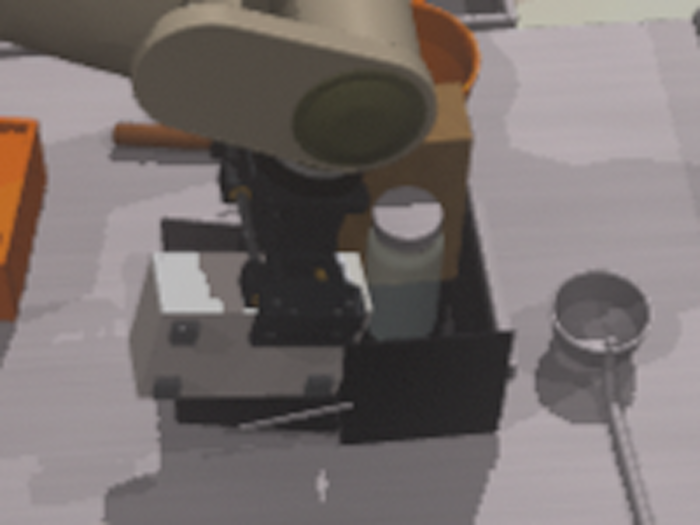

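```bash
python3 -m creep '[[1,[-2,-2,0],[0,0,0]],[1,[-2.5,-2.5,0],[0,0,0]],[1,[-2.5,-2.5,0],[0,0,-3]],[1,[-1,-1.5,0],[0,0,-5]],[1,[0,-1,0],[0,0,-5.6]],[1,[0,0,0],[0,0,0]],[1,[0,0,0],[0,0,0]]]'
python3 - <<'E'
from go import *
o=status.get_obs();print(o["qpos"])
for k in("scene","top"):
    c=viewer.camera(k);Q,ce,n=topface(c,(330,560,50,180),(180,300));print(n.round(3),ce,rect(Q))
W=cloud(viewer.camera("top"));
E
```

```text
time_s: 12.45
tool_pos: [440.1, 116.4, 251.5]
eef_rot: [-1.571, 0.006, 0.1]
contact_force: [-1.2, -1.4, -2.5]
finger_gap: 51.7
[ 5.62797987e-04  1.50937054e-01  1.66903473e+00 -4.15030747e-04
  1.32760947e+00 -1.66977928e+00]
[ 0.002 -0.019  1.   ] [436.42852023 115.36042794 278.99637999] (array([441.6, 115.5, 149.9,  56.2,   5.2]), 541, np.float64(279.0))
[ 0.264 -0.031  0.964] [418.70201536 104.12199784 276.6870378 ] (array([415.1, 111.1,  17.3,  50.4,   6.1]), 78, np.float64(276.8))
```

```bash
python3 -m creep '[[1,[-0.1,0,-1.5],[0,0,0]],[1,[-0.2,0,-3],[0,0,0]],[1,[-0.3,0,-3.5],[0,0,0]],[1,[-0.3,0,-3.5],[0,0,0]],[1,[-0.3,0,-3.5],[0,4,0]],[1,[0,0,-3.5],[0,0,0]],[1,[0,0,-3.5],[0,0,0]],[1,[0,0,-3.5],[0,0,0]],[1,[0,0,-3.5],[0,0,0]],[1,[0,0,-2.5],[0,0,0]],[1,[0,0,-1.5],[0,0,0]],[1,[0,0,0],[0,0,0]]]'
python3 -m creep '[[1,[0,0,0],[0,4,0]],[1,[0,0,0],[0,8,0]],[1,[0,0,0],[0,8,0]],[1,[0,0,0],[0,8,0]],[1,[0,0,0],[0,8,0]],[1,[0,0,0],[0,8,0]],[1,[0,0,0],[0,8,0]],[1,[0,0,0],[0,8,0]],[1,[0,0,0],[0,8,0]],[1,[0,0,0],[0,8,0]],[1,[0,0,0],[0,8,0]],[1,[0,0,0],[0,8,0]],[1,[0,0,0],[0,8,0]],[1,[0,0,0],[0,8,0]],[1,[0,0,0],[0,8,0]],[1,[0,0,0],[0,8,0]],[1,[0,0,0],[0,8,0]]]'
python3 - <<'E'
from go import *
o=status.get_obs();print(o["qpos"])
to([450,-220,85],[-1.5708,0,np.deg2rad(120)])
E
```

```text
time_s: 13.8
tool_pos: [448.7, -215.0, 250.9]
eef_rot: [-1.57, 0.005, 0.028]
contact_force: [-0.2, 0.4, -2.3]
finger_gap: 51.8
time_s: 15.5
tool_pos: [448.9, -212.5, 251.7]
eef_rot: [-1.574, -0.002, -2.278]
contact_force: [-0.8, 0.1, -3.3]
finger_gap: 51.9
[-0.67742512  0.24269189  1.55602024 -0.00209089  1.34659122  0.03053721]
shift cm [ 0.46 16.66  0.63] shift in goal axes [-0.71 16.67  0.28] turn deg [  0.  109.5   0.3]
```

```bash
python3 -m creep '[[1,[0,0,0],[0,8.4,0]],[1,[0,0,0],[0,8.4,0]],[1,[0,0,0],[0,8.4,0]],[1,[0,0,0],[0,8.4,0]],[1,[0,0,0],[0,8.4,0]],[1,[0,0,0],[0,8.4,0]],[1,[0,0,0],[0,8.4,0]],[1,[0,0,0],[0,8.4,0]],[1,[0,0,0],[0,8.4,0]],[1,[0,0,0],[0,8.4,0]],[1,[0,0,0],[0,8.4,0]],[1,[0,0,0],[0,8.4,0]],[1,[0,0,0],[0,8.5,0]],[1,[-0.7,3,0.3],[0,0,0]],[1,[0,4,0],[0,0,0]],[1,[0,4,0],[0,0,0]],[1,[0,4,0],[0,0,0]],[1,[0,1.5,0],[0,0,0]],[1,[0,0,0],[0,0,0]],[1,[0,0,0],[0,0,0]]]'
python3 - <<'E'
from go import *
o=status.get_obs();print(o["qpos"])
to([450,-220,76.5],[-1.5708,0,np.deg2rad(120)])
for k in("scene","top"):
    c=viewer.camera(k);Q,ce,n=topface(c,(340,560,-320,-120),(80,300));print(n.round(3),ce,rect(Q))
    crop(c,150,150,300,200,2.6,"c10"+k+".png")
E
```

```text
time_s: 17.5
tool_pos: [449.6, -220.9, 87.6]
eef_rot: [-1.568, -0.001, 2.103]
contact_force: [0.2, -0.7, -2.4]
finger_gap: 52.1
[-0.68989842  0.44063566  1.7506344  -0.00273128  0.9524243   1.92155334]
shift cm [ 0.06  1.11 -0.08] shift in goal axes [ 0.06  1.11 -0.08] turn deg [-0.2  0.5  0.1]
[0.04  0.014 0.999] [ 471.97030566 -256.8197973   114.6423649 ] (array([ 462.5, -237.4,   52.5,  114. ,   29.7]), 629, np.float64(114.7))
[0.114 0.427 0.897] [ 448.76460023 -149.34726612  109.55951829] (array([ 492.6, -140. ,  134.5,    7. ,   11.5]), 7, np.float64(112.1))
```

View pics/c10scene.png

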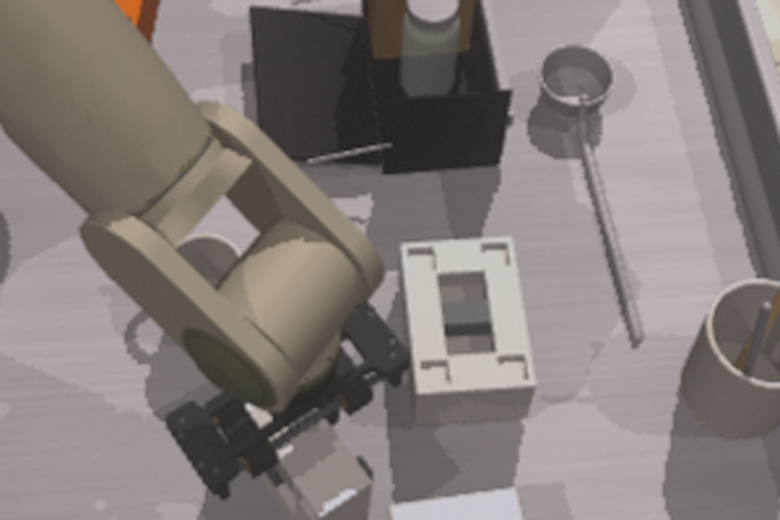

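```bash
python3 -m creep '[[1,[0,0.6,0],[0,0,0]],[1,[0,0.3,0],[0,0,0]],[1,[0,0.15,0],[0,0,0]],[1,[0,0.1,0],[0,0,0]],[1,[0,0,0],[0,0,0]],[1,[0,0,0],[0,0,0]]]'
```

```text
time_s: 18.2
tool_pos: [448.8, -221.7, 77.6]
eef_rot: [-1.567, -0.001, 2.102]
contact_force: [-12.1, 4.5, 25.2]
finger_gap: 51.8
```

```bash
python3 -m creep '[[1,[0,-0.1,0],[0,0,0]],[1,[0,0,0],[0,0,0]],[1,[0,0,0],[0,0,0]]]';  python3 -m creep '[[0.4,[0,0,0],[0,0,0]],[0,[0,0,0],[0,0,0]],[-0.5,[0,0,0],[0,0,0]],[-1,[0,0,0],[0,0,0]],[-1,[0,0,0],[0,0,0]],[-1,[0,0,0],[0,0,0]],[-1,[0,-2,0],[0,0,0]],[-1,[0,-4,0],[0,0,0]],[-1,[0,-4,0],[0,0,0]],[-1,[0,-4,0],[0,0,0]],[-1,[0,-4,0],[0,0,0]],[-1,[0,0,0],[0,0,0]]]'
python3 - <<'E'
from go import *
o=status.get_obs();print(o["qpos"])
for k in("scene","top"):
    c=viewer.camera(k);Q,ce,n=topface(c,(340,540,-320,-120),(85,130));print(n.round(3),ce,rect(Q))
    crop(c,150,150,300,220,2.6,"c11"+k+".png")
E
```

```text
time_s: 18.5
tool_pos: [448.9, -221.7, 77.6]
eef_rot: [-1.567, -0.001, 2.102]
contact_force: [-6.7, 1.8, 13.2]
finger_gap: 52.3
time_s: 19.7
tool_pos: [451.1, -222.4, 261.3]
eef_rot: [-1.571, 0.007, 2.102]
contact_force: [0.9, 0.6, -1.1]
finger_gap: 88.5
[-0.6902745   0.24425316  1.52867764 -0.00241241  1.36183832  1.92070969]
[0.001 0.001 1.   ] [ 453.38838918 -229.90947783  104.59137585] (array([ 449.8, -225.2,   52.7,  149.2,   30.7]), 1170, np.float64(104.5))
[-0.114 -0.114  0.987] [ 432.77744501 -164.44774431  102.5727014 ] (array([ 434.5, -163.3,   18.3,   32.4,   45.3]), 69, np.float64(102.5))
```

View pics/c11scene.png

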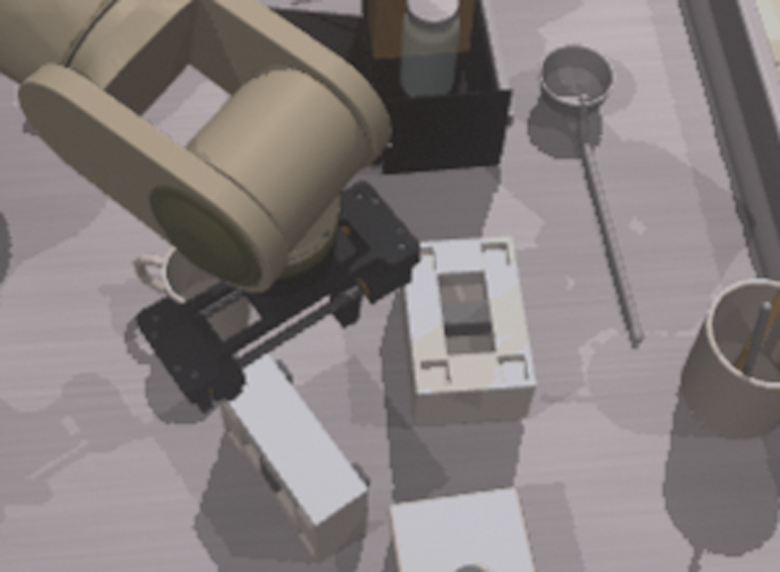

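View pics/c11top.png

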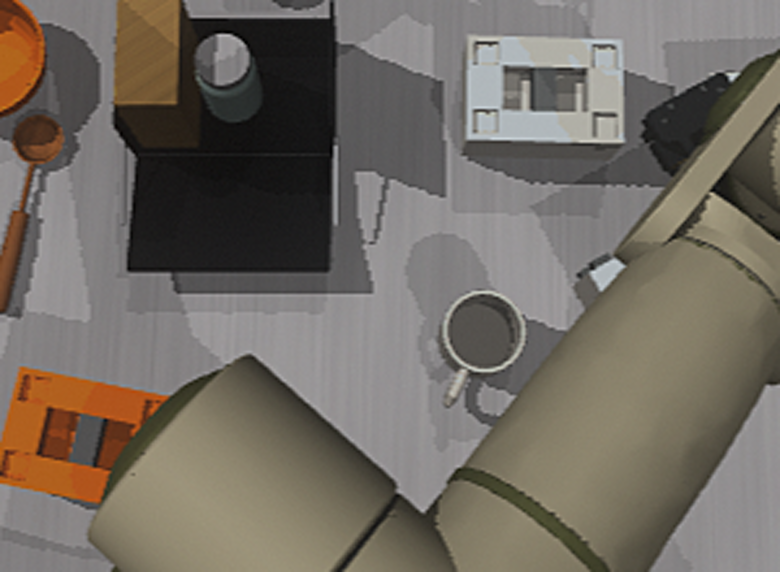

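```bash
cat > kin.py <<'E'
import numpy as np
from scipy.optimize import least_squares
from scipy.spatial.transform import Rotation as Ro
Sm=[([1.12260166e+00,3.13442231e-01,1.49843620e+00,0,1.33103089e+00,-2.23386031e-01],[116.92,511.55,238.17],[-1.57208,.00029,-.2248]),
([.08374,.49194,1.13813,.00025,1.51319,-1.49842],[589.55,166.26,277.80],[-1.5707,.0017,.0113]),
([0.02964631,0.26672917,1.8515398,-0.01790886,0.50107637,-1.54000481],[554.7,130.7,169.7],[-1.571,-.522,.012]),
([0.03108043,0.21840803,1.92276416,-0.01546769,0.54736085,-1.54113682],[513.1,130.3,159.4],[-1.571,-.453,.013]),
([0.03213326,0.20226674,2.01475372,-0.01285325,0.57027708,-1.5416661],[463.5,129.6,127.9],[-1.571,-.353,.013]),
([0.02128975,0.50676648,1.4948127,-0.01897936,1.37724787,-1.64361402],[497.2,122.3,142.7],[-1.571,.238,.1]),
([0.000563,.150937,1.669035,-.000415,1.32761,-1.66978],[440.1,116.4,251.5],[-1.571,.006,.1]),
([-0.68989842,0.44063566,1.7506344,-0.00273128,0.9524243,1.92155334],[449.6,-220.9,87.6],[-1.568,-.001,2.103]),
([-0.6902745,0.24425316,1.52867764,-0.00241241,1.36183832,1.92070969],[451.1,-222.4,261.3],[-1.571,.007,2.102])]
def fk(q,p):
    L1,L2,d,t,off,a=p
    R1=Ro.from_euler('z',q[0]);phi=q[1]+q[2]
    Rw=R1*Ro.from_euler('y',phi)*Ro.from_euler('z',q[3])*Ro.from_euler('y',q[4])*Ro.from_euler('z',q[5])
    W=np.array([a+L1*np.sin(q[1])+L2*np.sin(phi),off,d+L1*np.cos(q[1])+L2*np.cos(phi)])
    return R1.apply(W)+Rw.apply([0,0,t]),Rw
f=lambda p:np.concatenate([fk(s[0],p)[0]-s[1] for s in Sm])
s=least_squares(f,[480,375,170,300,117,0]);P=s.x
C=fk(Sm[1][0],P)[1].inv()*Ro.from_euler('xyz',Sm[1][2])
lo=np.array([-2.94,-.97,.19,-1.23,.02,-2.88]);hi=np.array([2.94,2.17,2.56,4.37,3.11,2.88])
def ik(p,R,q0):
    def g(q):
        x,Rw=fk(q,P);return np.r_[(x-p)/10,(R.inv()*(Rw*C)).as_rotvec()*10]
    r=least_squares(g,np.clip(q0,lo+.001,hi-.001),bounds=(lo,hi));return r.x,r.cost
if __name__=="__main__":
    print(P.round(1),np.abs(s.fun).max().round(2))
    for q in Sm: print(np.degrees((Ro.from_euler('xyz',q[2]).inv()*fk(q[0],P)[1]*C).magnitude()).round(2))
E
python3 kin.py
```

```text
[431.9 390.6 152.1 229.3 116.2  -4.4] 12.11
0.0
0.0
0.03
0.02
0.08
0.01
0.03
0.03
0.02
```

```bash
cat > plan.py <<'E'
from kin import *
az=np.deg2rad(30.7)
def rot(beta,sg=1):
    b=np.deg2rad(beta)
    u=np.array([np.cos(az)*np.cos(b),np.sin(az)*np.cos(b),-np.sin(b)]);w=sg*np.array([-np.sin(az),np.cos(az),0])
    return Ro.from_matrix(np.c_[np.cross(u,w),u,w])
lid=np.array([427.4,-238.5,52])
if __name__=="__main__":
    q0=np.array(Sm[-1][0])
    for sg in(1,-1):
        q=q0.copy();q[5]+=-1.57 if sg>0 else 1.0
        for beta in range(90,-1,-10):
            u=rot(beta,sg).as_matrix()[:,1]
            p=np.array([380,-250,200.])
            q,c=ik(p,rot(beta,sg),q); print(sg,beta,q.round(2),round(c,3))
        for d in (-60,-30,0,22):
            B=15;u=rot(B,sg).as_matrix()[:,1];q,c=ik(lid+u*d,rot(B,sg),q);print(' bar',d,q.round(2),round(c,3), 'wrist',(lid+u*(d-230)).round(0))
E
python3 plan.py
```

```text
1 90 [-0.97  0.14  1.85  0.25  1.12  2.88] 5.183
1 80 [-1.01  0.13  1.87  0.35  1.13  2.88] 2.003
1 70 [-1.06  0.13  1.89  0.44  1.16  2.88] 0.311
1 60 [-1.11  0.14  1.92  0.57  1.19  2.82] 0.0
1 50 [-1.19  0.15  1.96  0.73  1.25  2.66] 0.0
1 40 [-1.27  0.19  2.01  0.87  1.33  2.52] 0.0
1 30 [-1.32  0.24  2.05  1.    1.43  2.39] 0.0
1 20 [-1.36  0.31  2.08  1.1   1.53  2.27] 0.0
1 10 [-1.39  0.39  2.11  1.18  1.64  2.17] 0.0
1 0 [-1.4   0.48  2.13  1.26  1.75  2.08] 0.0
 bar -60 [-1.39  0.67  2.09  1.15  1.45  1.93] 0.0 wrist [ 187. -382.  127.]
 bar -30 [-1.32  0.69  2.09  1.21  1.42  1.92] 0.0 wrist [ 211. -367.  119.]
 bar 0 [-1.26  0.71  2.09  1.28  1.4   1.91] 0.0 wrist [ 236. -352.  112.]
 bar 22 [-1.2   0.73  2.08  1.33  1.38  1.9 ] 0.0 wrist [ 255. -341.  106.]
-1 90 [-0.84  0.19  1.76 -0.    1.19  0.19] 0.0
-1 80 [-0.93  0.16  1.81  0.19  1.16  0.03] 0.0
-1 70 [-1.02  0.14  1.87  0.38  1.16 -0.15] 0.0
-1 60 [-1.11  0.14  1.92  0.57  1.19 -0.32] 0.0
-1 50 [-1.19  0.15  1.96  0.73  1.25 -0.48] 0.0
-1 40 [-1.27  0.19  2.01  0.87  1.33 -0.62] 0.0
-1 30 [-1.32  0.24  2.05  1.    1.43 -0.75] 0.0
-1 20 [-1.36  0.31  2.08  1.1   1.53 -0.87] 0.0
-1 10 [-1.39  0.39  2.11  1.18  1.64 -0.97] 0.0
-1 0 [-1.4   0.48  2.13  1.26  1.75 -1.06] 0.0
 bar -60 [-1.39  0.67  2.09  1.15  1.45 -1.22] 0.0 wrist [ 187. -382.  127.]
 bar -30 [-1.32  0.69  2.09  1.21  1.42 -1.23] 0.0 wrist [ 211. -367.  119.]
 bar 0 [-1.26  0.71  2.09  1.28  1.4  -1.23] 0.0 wrist [ 236. -352.  112.]
 bar 22 [-1.2   0.73  2.08  1.33  1.38 -1.24] 0.0 wrist [ 255. -341.  106.]
```

```bash
python3 - <<'E'
from plan import *
q=np.array([-1.2,.73,2.08,1.33,1.38,-1.24])
for b in range(20,121,10):
    q,c=ik(np.array([430,-240,120.]),rot(b,-1),q);print(b,q.round(2),round(c,3))
E
python3 -m creep '[[0.18,[-0.4,0,3],[0,0,0]],[0.18,[0,0,3],[0,0,0]],[0.18,[0,0,2.5],[0,0,0]],[0.18,[0,3,0],[0,-5.3,0]],[0.18,[0,3,0],[0,-8.5,0]],[0.18,[0,0,0],[0,-8.5,0]],[0.18,[0,0,0],[0,-8.5,0]],[0.18,[0,0,0],[0,-8.5,0]],[0.18,[0,0,0],[0,-8.5,0]],[0.18,[0,0,0],[0,-8.5,0]],[0.18,[0,0,0],[0,-8.5,0]],[0.18,[0,0,0],[0,-8.5,0]],[0.18,[0,0,0],[0,-8.5,0]],[0.18,[0,0,0],[0,-8.5,0]],[0.18,[0,0,0],[0,0,0]]]'
python3 -m creep '[[0.18,[0,0,0],[0,0,5]],[0.18,[0,0,0],[0,0,5]],[0.18,[0,0,0],[0,0,5]],[0.18,[0,0,0],[0,0,5]],[0.18,[0,0,0],[0,0,5]],[0.18,[0,0,0],[0,0,5]],[0.18,[0,0,0],[0,0,5]],[0.18,[0,0,0],[0,0,5]],[0.18,[0,0,0],[0,0,5]],[0.18,[0,0,0],[0,0,5]],[0.18,[0,0,0],[0,0,5]],[0.18,[0,0,0],[0,0,5]],[0.18,[0,0,0],[0,0,5]],[0.18,[0,0,0],[0,0,5]],[0.18,[0,0,0],[0,0,0]]]'
python3 - <<'E'
from go import *
from plan import rot
print(status.get_obs()['qpos'])
to([377.6,-268,77],rot(20,-1).as_euler('xyz'))
E
```

```text
20 [-1.24  0.5   2.08  1.22  1.38 -1.02] 0.0
30 [-1.2   0.43  2.06  1.12  1.25 -0.89] 0.0
40 [-1.14  0.37  2.03  0.99  1.14 -0.74] 0.0
50 [-1.07  0.33  1.99  0.84  1.04 -0.56] 0.0
60 [-1.    0.31  1.94  0.65  0.98 -0.35] 0.0
70 [-0.91  0.31  1.89  0.43  0.95 -0.13] 0.0
80 [-0.83  0.32  1.83  0.21  0.96  0.09] 0.0
90 [-0.75  0.36  1.77 -0.    1.01  0.29] 0.0
100 [-0.67  0.41  1.71 -0.18  1.09  0.45] 0.0
110 [-0.6   0.47  1.65 -0.34  1.2   0.59] 0.0
120 [-0.54  0.53  1.59 -0.47  1.31  0.69] 0.0
time_s: 21.3
tool_pos: [377.7, -267.4, 195.1]
eef_rot: [-1.575, -0.004, -2.604]
contact_force: [-0.7, -0.1, 0.8]
finger_gap: 36.0
time_s: 22.8
tool_pos: [377.7, -267.7, 195.0]
eef_rot: [-1.6, 1.221, -2.636]
contact_force: [-0.4, -0.8, 0.2]
finger_gap: 36.1
[-1.41703712  0.41102734  2.00658442  1.05822527  1.54654128 -0.89824672]
shift cm [11.09  4.02  0.14] shift in goal axes [11.1   4.01  0.02] turn deg [ 0.1 -0.6  0.1]
```

```bash
python3 -m creep '[[0.18,[3,0,0],[0,-0.6,0]],[0.18,[3,1,0],[0,0,0]],[0.18,[3,1,0],[0,0,0]],[0.18,[2.1,2,0],[0,0,0]],[0.18,[0,0,0],[0,0,0]],[0.18,[0,0,0],[0,0,0]]]'
python3 - <<'E'
from go import *
from plan import rot
print(status.get_obs()['qpos'])
to([446.3,-227.3,48],rot(20,-1).as_euler('xyz'))
for k in("scene","top"):
    c=viewer.camera(k);Q,ce,n=topface(c,(340,540,-320,-120),(85,115));print(n.round(3),ce,rect(Q))
    crop(c,150,170,300,230,2.6,"c12"+k+".png")
E
```

```text
time_s: 23.4
tool_pos: [377.9, -268.7, 79.2]
eef_rot: [-1.552, 1.218, -2.584]
contact_force: [-0.4, 0.1, 0.9]
finger_gap: 36.5
[-1.41606889  0.68429338  2.01922289  1.08060545  1.40582523 -1.16740125]
shift cm [ 0.16  8.58 -0.06] shift in goal axes [ 0.2   8.58 -0.07] turn deg [0.1 0.4 0.2]
[ 0.004 -0.004  1.   ] [ 450.82016685 -227.19746988  104.73025965] (array([ 449.1, -224. ,   52.8,  151.4,   30.6]), 1273, np.float64(104.7))
[-0.026 -0.021  0.999] [ 448.1101554  -225.47653321  103.3583496 ] (array([ 448.9, -226.2,   51.6,  151.3,   30.6]), 939, np.float64(103.3))
```

View pics/c12scene.png

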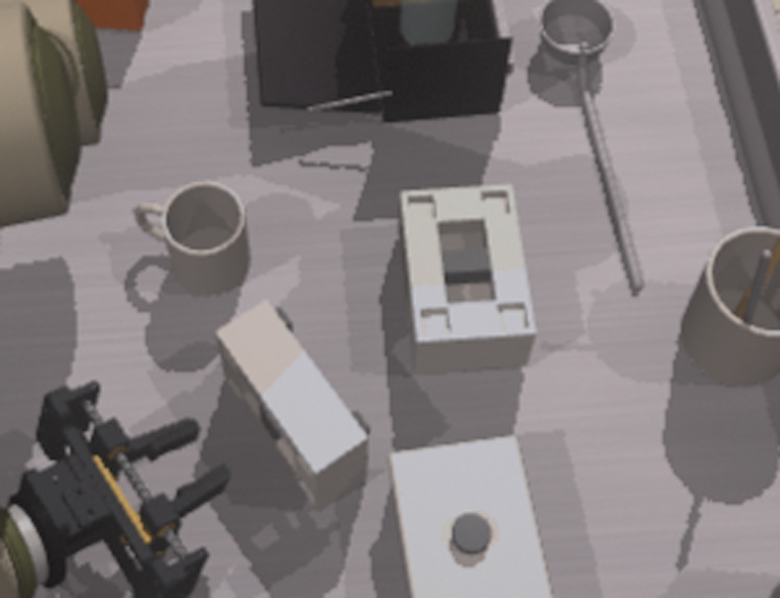

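View pics/c12top.png

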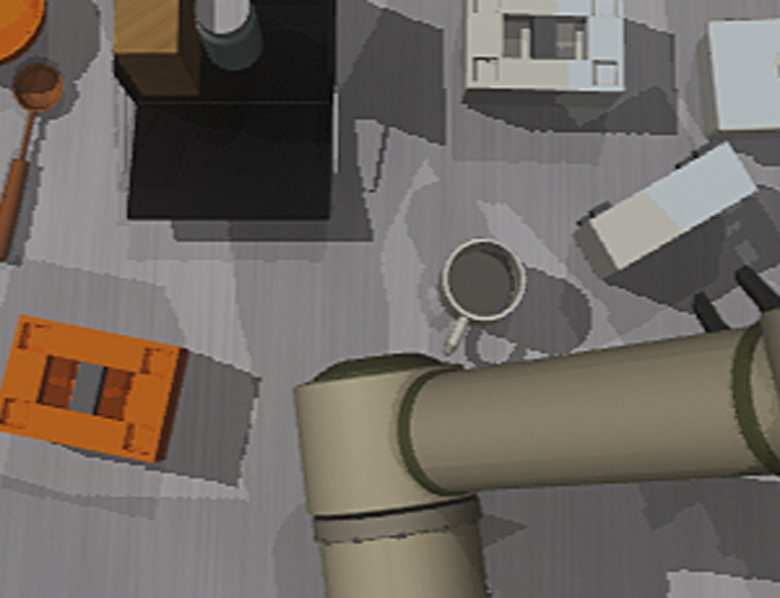

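The fingers (scene crop 190,430 and 225,480) face the lid well squarely, so I insert.

```bash
python3 -m creep '[[0.18,[0.2,0.8,-0.1],[0,0.4,0]],[0.18,[0,2,0],[0,0,0]],[0.18,[0,2,0],[0,0,0]],[0.18,[0,1.2,0],[0,0,0]],[0.18,[0,1,0],[0,0,0]],[0.18,[0,0.8,0],[0,0,0]],[0.18,[0,0.5,0],[0,0,0]],[0.18,[0,0.2,0],[0,0,0]],[0.18,[0,0,0],[0,0,0]],[0.18,[0,0,0],[0,0,0]]]'
python3 - <<'E'
from go import *
from plan import rot
to([445.5,-227.2,48],rot(20,-1).as_euler('xyz'))
for k in("scene","top"):
    c=viewer.camera(k);Q,ce,n=topface(c,(340,540,-320,-120),(85,115));print(n.round(3),rect(Q))
    crop(c,200,230,150,120,5,"c13"+k+".png")
E
```

```text
time_s: 24.5
tool_pos: [445.2, -227.8, 47.5]
eef_rot: [-1.565, 1.218, -2.6]
contact_force: [-0.5, -0.5, 0.2]
finger_gap: 36.0
shift cm [-0.07  0.04 -0.04] shift in goal axes [-0.07  0.04 -0.04] turn deg [0.  0.1 0.2]
[0.009 0.    1.   ] (array([ 449.2, -224.2,   53.2,  150.8,   30.8]), 1255, np.float64(104.6))
[-0.011 -0.02   1.   ] (array([ 449.1, -226. ,   51.3,  151.5,   30.7]), 934, np.float64(102.8))
```

View pics/c13scene.png

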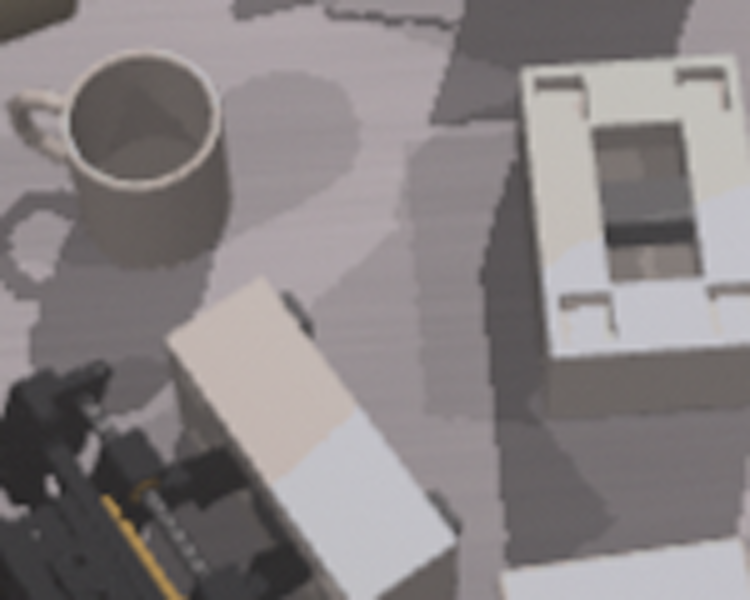

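Both fingers are in the well and no force shows. I close on the bar.

```bash
python3 -m creep '[[1,[0,0,0],[0,0,0]],[1,[0,0,0],[0,0,0]],[1,[0,0,0],[0,0,0]],[1,[0,0,0],[0,0,0]]]' 45
python3 -m creep '[[1,[-0.5,0,0],[0,0,0]],[1,[-1,0,0],[0,0,0]],[1,[-1.5,0,0],[0,0,0]],[1,[-1.5,0,0],[0,0,0]],[1,[0,0,0],[0,0,0]],[1,[0,0,0],[0,0,0]]]'
python3 - <<'E'
from go import *
for k in("scene","top"):
    c=viewer.camera(k);Q,ce,n=topface(c,(340,560,-320,-120),(100,180));print(n.round(3),rect(Q),ce)
    crop(c,200,230,150,120,5,"c14"+k+".png")
E
```

```text
time_s: 25.0
tool_pos: [445.3, -227.6, 47.5]
eef_rot: [-1.566, 1.219, -2.6]
contact_force: [-1.9, -1.1, 0.2]
finger_gap: 21.3
time_s: 25.6
tool_pos: [458.7, -219.4, 89.8]
eef_rot: [-1.564, 1.218, -2.597]
contact_force: [0.8, -0.4, -1.9]
finger_gap: 21.5
[-0.001  0.004  1.   ] (array([ 444.6, -228. ,   97.6,  151.9,   30.5]), 1391, np.float64(146.8)) [ 464.33109149 -219.90196629  146.77686653]
[-0.004 -0.004  1.   ] (array([ 463.2, -219.1,   51.9,  151.1,   31. ]), 1064, np.float64(144.7)) [ 462.84733857 -218.24757307  144.67570896]
```

View pics/c14scene.png

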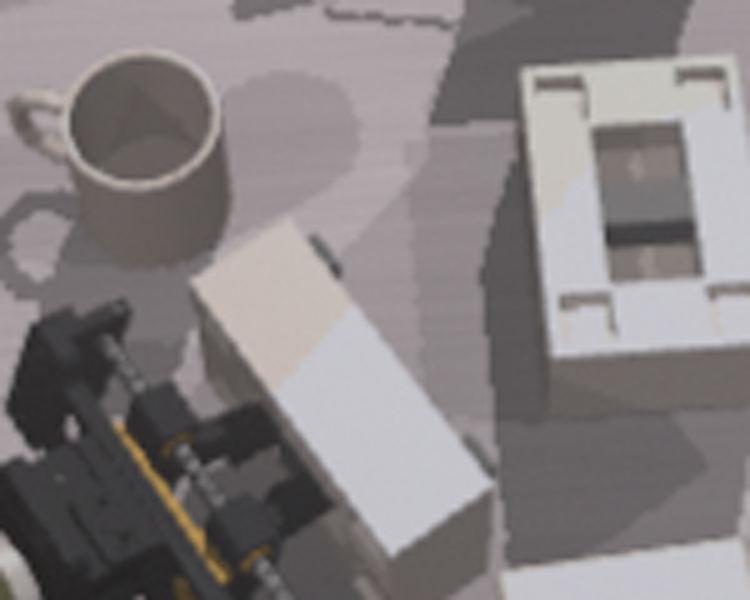

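```bash
python3 -m creep '[[1,[-2,-1,0],[0,0,0]],[1,[-3,-2,0],[0,0,0]],[1,[-2,-3,0],[0,0,0]],[1,[0,-2,0],[0,0,-2]],[1,[0,0,0],[0,0,-4]],[1,[0,0,0],[0,0,-6]],[1,[0,0,0],[0,0,-6]],[1,[0,0,0],[0,0,-6]],[1,[0,0,0],[0,0,-6]],[1,[0,0,0],[0,0,-6]],[1,[0,0,0],[0,0,-6]],[1,[0,0,0],[0,0,-6]],[1,[0,0,0],[0,0,-6]],[1,[0,0,0],[0,0,-6]],[1,[0,0,0],[0,0,-6]],[1,[0,0,0],[0,0,-6]],[1,[0,0,0],[0,0,-6]],[1,[0,0,0],[0,0,-6]],[1,[0,0,0],[0,0,-4]],[1,[0,0,0],[0,0,-2]]]'
python3 - <<'E'
from go import *
from plan import rot
print(status.get_obs()['qpos'])
to([415,-225,80],rot(110,-1).as_euler('xyz'))
for k in("scene","top"):
    c=viewer.camera(k);Q,ce,n=topface(c,(300,560,-350,-100),(100,230),.8);print(n.round(3),rect(Q),ce)
    crop(c,150,200,200,150,4,"c15"+k+".png")
E
```

```text
time_s: 27.7
tool_pos: [414.8, -244.9, 181.9]
eef_rot: [-1.572, -0.355, -2.603]
contact_force: [-0.3, 0.2, -3.4]
finger_gap: 21.6
[-0.61182602  0.38814504  1.58992218 -0.33235981  1.32837086  0.52807842]
shift cm [-4.51  9.19 -1.68] shift in goal axes [-4.45  9.22 -1.7 ] turn deg [0.  0.1 0.3]
[ 0.012 -0.004  1.   ] (array([ 418.9, -243.6,  100. ,  151. ,   30.4]), 1053, np.float64(204.7)) [ 398.72490736 -261.28670748  204.60516153]
[-0.004 -0.022  1.   ] (array([ 397.6, -287.8,   44. ,  112.9,   49.2]), 208, np.float64(202.9)) [ 397.92117855 -285.02543362  202.82502513]
```

View pics/c15scene.png

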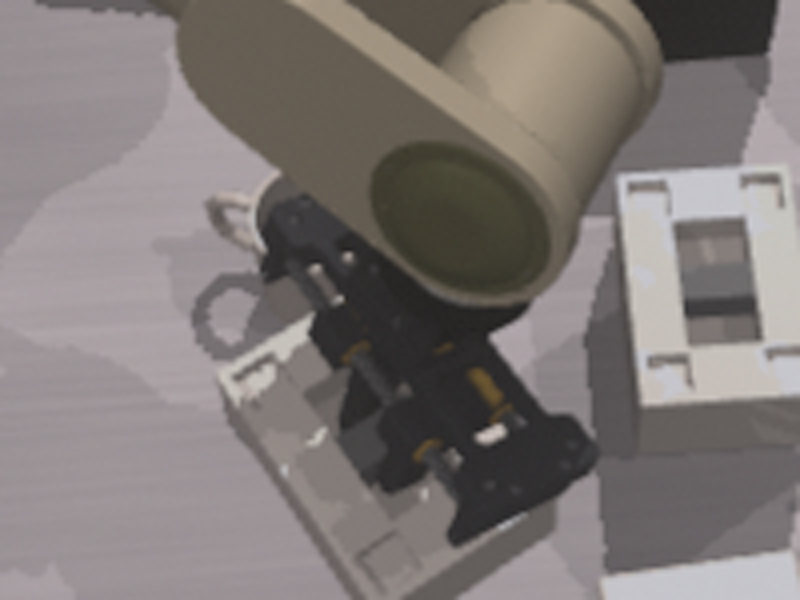

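```bash
python3 -m creep '[[1,[-0.5,1.4,0],[0,0,0]],[1,[-0.92,2.54,0],[0,0,0]],[1,[-0.92,2.54,0],[0,0,0]],[1,[-0.92,2.54,0],[0,0,0]],[1,[-0.7,1.9,0],[0,0,0]],[1,[-0.4,1.1,0],[0,0,0]],[1,[0,0,0],[0,0,0]],[1,[0,0,0],[0,0,0]]]'
python3 - <<'E'
from go import *
for k in("scene","top"):
    c=viewer.camera(k);Q,ce,n=topface(c,(300,520,-350,-100),(50,100),.8);print(n.round(3),rect(Q),ce)
E
```

```text
time_s: 28.6
tool_pos: [414.7, -246.4, 55.9]
eef_rot: [-1.568, -0.351, -2.606]
contact_force: [0.5, -0.2, -2.7]
finger_gap: 21.8
[-0.006 -0.01   1.   ] (array([ 418.4, -244.8,   99.5,  151.3,   30.6]), 800, np.float64(78.5)) [ 397.729691   -261.94362354   78.51571567]
[0.011 0.004 1.   ] (array([ 410.1, -284.6,   45.6,   93.9,   31.1]), 115, np.float64(77.5)) [ 407.42062051 -299.86465781   77.567883  ]
```

```bash
python3 -m creep '[[1,[-0.24,0.66,0],[0,0,0]],[1,[-0.2,0.56,0],[0,0,0]],[1,[-0.1,0.28,0],[0,0,0]],[1,[-0.05,0.14,0],[0,0,0]],[1,[0,0,0],[0,0,0]],[1,[0,0,0],[0,0,0]]]'
```

```text
time_s: 29.3
tool_pos: [414.4, -246.0, 37.8]
eef_rot: [-1.569, -0.352, -2.605]
contact_force: [-1.1, 1.3, 1.6]
finger_gap: 21.6
```

```bash
python3 -m creep '[[0.4,[0,0,0],[0,0,0]],[0.3,[0,0,0],[0,0,0]],[0.18,[0,0,0],[0,0,0]],[0.18,[0,0,0],[0,0,0]],[0.18,[0,0,0],[0,0,0]],[0.18,[0,-1,0],[0,0,0]],[0.18,[0,-2,0],[0,0,0]],[0.18,[0,-3,0],[0,0,0]],[0.18,[0,-4,0],[0,0,0]],[0.18,[0,-4,0],[0,0,0]],[0.18,[0,0,0],[0,0,7]],[0.18,[0,0,0],[0,0,7]],[0.18,[0,0,0],[0,0,6.2]],[0.18,[0,0,0],[0,0,0]],[0.18,[0,0,0],[0,0,0]]]'
python3 - <<'E'
from go import *
for k in("scene","top"):
    c=viewer.camera(k);Q,ce,n=topface(c,(300,520,-350,-100),(50,70),.8);print(n.round(3),rect(Q),ce)
    print("base",rect(blob(c,74,88,(500,720,-230,-30))))
    crop(c,150,180,220,170,3.6,"c16"+k+".png")
E
```

```text
time_s: 30.8
tool_pos: [455.6, -221.3, 169.6]
eef_rot: [-1.569, -0.002, -2.605]
contact_force: [0.7, -1.0, -0.0]
finger_gap: 35.9
[-0.013 -0.004  1.   ] (array([ 420.2, -243.5,  104.4,  151.3,   30.5]), 1437, np.float64(60.5)) [ 418.90459872 -247.70766426   60.45404115]
base (array([ 612.9, -111.3,  152.1,  105. ,   89.3]), 1948, np.float64(80.2))Traceback (most recent call last):
  File "<stdin>", line 3, in <module>
  File "h.py", line 33, in topface
    Q=P[best];ce=Q.mean(0);n=np.linalg.svd(Q-ce)[2][2];n*=np.sign(n[2])
                             ~~~~~~~~~~~~~~~~~~~~~~^^^
IndexError: index 2 is out of bounds for axis 0 with size 1
```

View pics/c16scene.png

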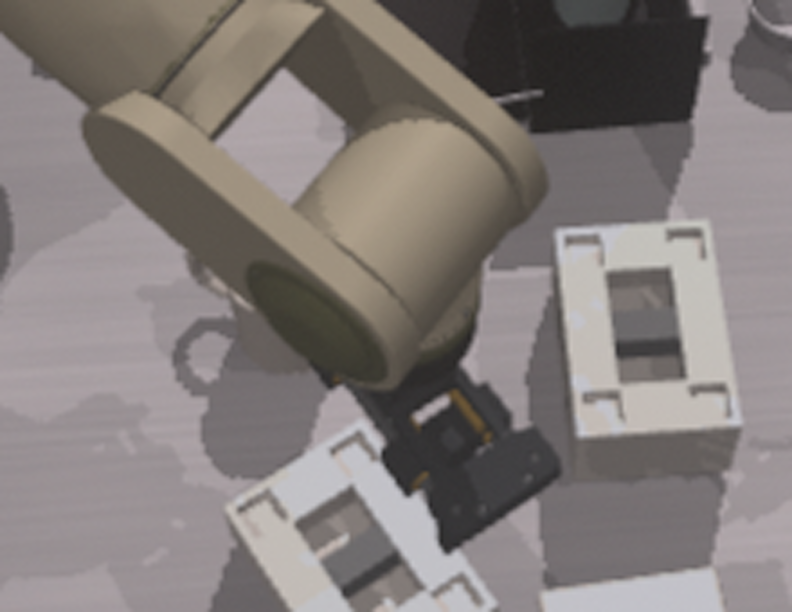

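```bash
python3 - <<'E'
from go import *
to([419.8,-244.4,38],[-1.5708,0,np.deg2rad(-149.5)])
E
```

```text
shift cm [ 4.3  13.12  0.15] shift in goal axes [ 4.32 13.11  0.19] turn deg [-0.1  0.3  0.1]
```

```bash
python3 -m creep '[[0.18,[2.2,0,0.15],[0,0.3,0]],[0.18,[2.1,0,0],[0,0,0]],[0.18,[0,3,0],[0,0,0]],[0.18,[0,3,0],[0,0,0]],[0.18,[0,2.5,0],[0,0,0]],[0.18,[0,0,0],[0,0,0]],[0.18,[0,0,0],[0,0,0]]]'
python3 - <<'E'
from go import *
to([419.8,-244.4,38],[-1.5708,0,np.deg2rad(-149.5)])
c=viewer.camera("scene");crop(c,180,230,150,120,5,"c17.png")
E
```

```text
time_s: 31.6
tool_pos: [420.1, -244.3, 84.5]
eef_rot: [-1.569, -0.0, -2.608]
contact_force: [0.1, -0.8, 0.3]
finger_gap: 36.0
shift cm [ 0.03  4.65 -0.02] shift in goal axes [ 0.03  4.65 -0.01] turn deg [-0.1  0.1  0. ]
```

View pics/c17.png

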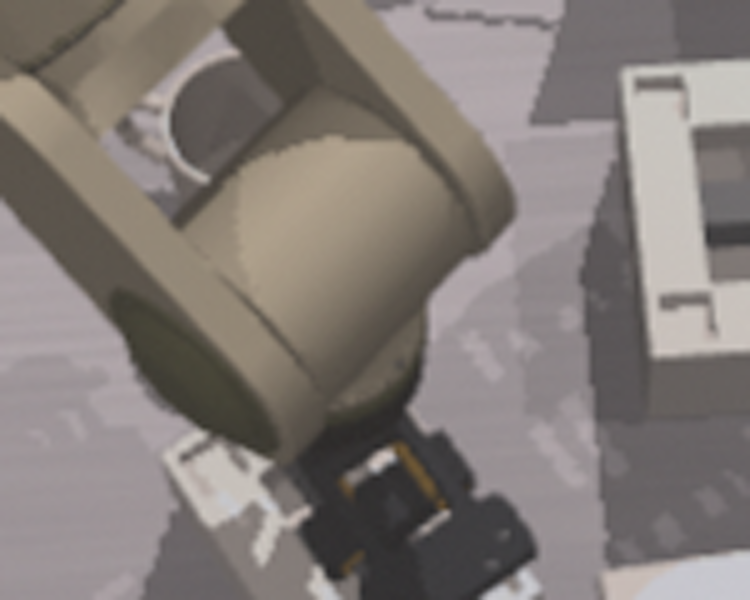

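```bash
python3 -m creep '[[0.18,[0,1.5,0],[0,0,0]],[0.18,[0,1.2,0],[0,0,0]],[0.18,[0,1,0],[0,0,0]],[0.18,[0,0.6,0],[0,0,0]],[0.18,[0,0.2,0],[0,0,0]],[0.18,[0,0,0],[0,0,0]],[0.18,[0,0,0],[0,0,0]]]' && python3 -m creep '[[1,[0,0,0],[0,0,0]],[1,[0,0,0],[0,0,0]],[1,[0,0,0],[0,0,0]],[1,[0,0,0],[0,0,0]],[1,[0,0,0],[0,0,0]]]' 45
```

```text
time_s: 32.35
tool_pos: [419.9, -244.6, 39.4]
eef_rot: [-1.569, 0.001, -2.609]
contact_force: [-0.9, 0.6, 0.4]
finger_gap: 36.3
time_s: 32.85
tool_pos: [419.7, -244.5, 39.3]
eef_rot: [-1.569, 0.0, -2.609]
contact_force: [-0.8, 2.2, 4.8]
finger_gap: 21.6
```

```bash
python3 -m creep '[[1,[0,-0.5,0],[0,0,0]],[1,[0,-1.5,0],[0,0,0]],[1,[0,-3,0],[0,0,0]],[1,[0,-4,0],[0,0,0]],[1,[0,-4,0],[0,0,0]],[1,[-1.5,-2,-0.1],[0,0,0]],[1,[-3,0,-0.2],[0,0,0]],[1,[-4,0,-0.3],[0,0,0]],[1,[-4,0,-0.3],[0,0,0]],[1,[-4,0,-0.3],[0,0,0]],[1,[-3.5,0,-0.3],[0,0,0]],[1,[-2.2,0,-0.2],[0,0,0]],[1,[-1.2,0,0],[0,3.2,0]],[1,[0,0,0],[0,7,0]],[1,[0,0,0],[0,7,0]],[1,[0,0,0],[0,7,0]],[1,[0,0,0],[0,7,0]],[1,[0,0,0],[0,0,0]],[1,[0,0,0],[0,0,0]]]'
python3 - <<'E'
from go import *
print(status.get_obs()['qpos'])
for k in("scene","top"):
    c=viewer.camera(k);Q,ce,n=topface(c,(480,750,-250,20),(190,240),.8);print(n.round(3),rect(Q),ce)
    crop(c,240,140,180,150,4,"c18"+k+".png")
E
```

```text
time_s: 34.75
tool_pos: [612.4, -110.9, 188.9]
eef_rot: [-1.57, 0.001, 3.132]
contact_force: [0.0, 0.4, -2.6]
finger_gap: 21.7
[-3.66870657e-01  5.65751444e-01  1.25205134e+00 -7.49400239e-04
  1.32279024e+00  1.21335206e+00]
[0.007 0.002 1.   ] (array([ 613.8, -110.9,  151.4,  104.1,   89.3]), 700, np.float64(210.0)) [ 594.01581497 -123.49340059  210.05708593]
[0.767 0.175 0.617] (array([ 634.6, -174.5,    6.3,   13.4,   10. ]), 9, np.float64(209.2)) [ 633.15006445 -173.46384909  208.47946681]
```

View pics/c18scene.png

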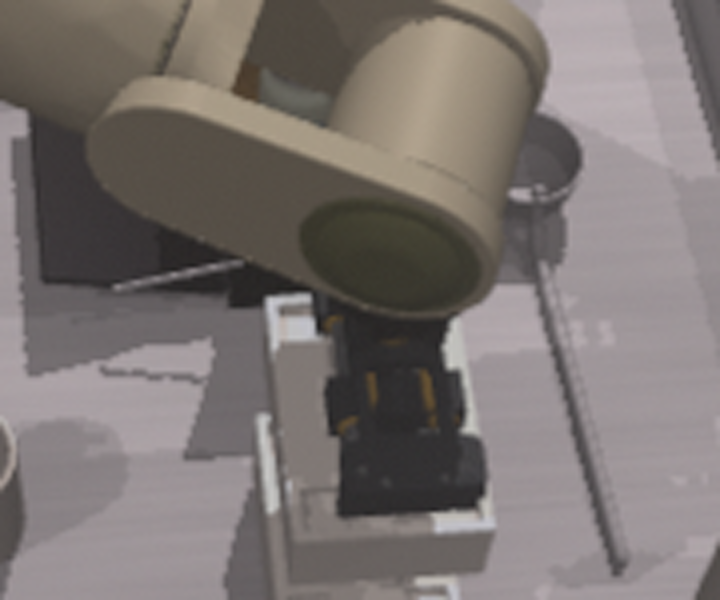

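```bash
python3 - <<'E'
from h import *
for k in("scene","top"):
    c=dict(np.load(k+"0.npz"));P=blob(c,77.5,83,(500,720,-230,-30));print(k,rect(P),[np.percentile(P[:,i],[1,99]).round(1) for i in (0,1)])
c=viewer.camera("scene");Q,ce,n=topface(c,(480,750,-250,20),(205,216),.8);print(rect(Q),[np.percentile(Q[:,i],[1,99]).round(1) for i in (0,1)])
E
```

```text
scene (array([ 613. , -110.9,  152.4,  104.4,   89.4]), 1424, np.float64(80.4)) [array([561.3, 664.6]), array([-185.6,  -36.6])]
top (array([ 612.1, -113.1,  148.9,  104.5,   89.9]), 1044, np.float64(79.6)) [array([561. , 663.8]), array([-186.8,  -39.2])]
(array([ 613.8, -111.6,  152.2,  104.3,   89.4]), 687, np.float64(210.2)) [array([561.9, 665.4]), array([-186.3,  -37.8])]
```

```bash
python3 -m creep '[[1,[0.07,1.5,0.02],[0,0,0]],[1,[0,2,0],[0,0,0]],[1,[0,1.5,0],[0,0,0]],[1,[0,1,0],[0,0,0]],[1,[0,0,0],[0,0,0]],[1,[0,0,0],[0,0,0]]]'
python3 - <<'E'
from h import *
c=viewer.camera("scene");Q,ce,n=topface(c,(480,750,-250,20),(145,157),.8);print(rect(Q),[np.percentile(Q[:,i],[1,99]).round(1) for i in (0,1)])
crop(c,280,210,110,120,5,"c19.png")
E
```

```text
time_s: 35.5
tool_pos: [612.2, -111.3, 129.8]
eef_rot: [-1.569, 0.002, 3.13]
contact_force: [0.9, -0.9, -1.5]
finger_gap: 21.4
(array([ 613.5, -112.1,  152.1,  104.7,   88.9]), 606, np.float64(150.8)) [array([561.5, 665. ]), array([-186.6,  -37.7])]
```

View pics/c19.png

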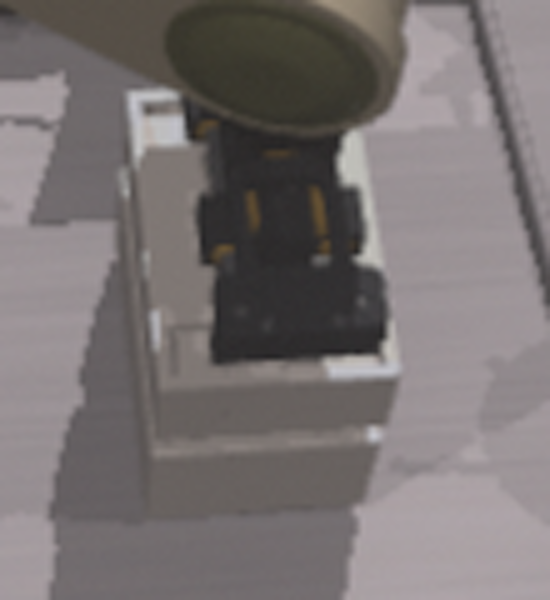

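```bash
python3 -m creep '[[1,[0.03,0.5,0],[0,0,0]],[1,[0,0.4,0],[0,0,0]],[1,[0,0.3,0],[0,0,0]],[1,[0,0,0],[0,0,0]],[1,[0,0,0],[0,0,0]]]'
python3 -m creep '[[1,[0,0.15,0],[0,0,0]],[1,[0,0.1,0],[0,0,0]],[1,[0,0.1,0],[0,0,0]],[1,[0,0,0],[0,0,0]]]'
```

```text
time_s: 36.05
tool_pos: [611.6, -111.2, 117.1]
eef_rot: [-1.57, 0.001, 3.129]
contact_force: [-1.1, -0.7, -1.6]
finger_gap: 21.2
time_s: 36.45
tool_pos: [611.6, -111.2, 113.5]
eef_rot: [-1.57, 0.001, 3.129]
contact_force: [0.0, -0.6, -2.1]
finger_gap: 21.6
```

```bash
python3 -m creep '[[1,[0,0.06,0],[0,0,0]],[1,[0,0.06,0],[0,0,0]],[1,[0,0,0],[0,0,0]]]'
```

```text
time_s: 36.75
tool_pos: [611.7, -111.2, 113.3]
eef_rot: [-1.569, 0.002, 3.129]
contact_force: [-2.7, 0.3, 4.6]
finger_gap: 21.7
```

Contact at z 113.3, where the seat was predicted at 113.4. I release.

```bash
python3 -m creep '[[0.4,[0,0,0],[0,0,0]],[0.3,[0,0,0],[0,0,0]],[0.18,[0,0,0],[0,0,0]],[0.18,[0,0,0],[0,0,0]],[0.18,[0,0,0],[0,0,0]],[0.18,[0,-1,0],[0,0,0]],[0.18,[0,-2,0],[0,0,0]],[0.18,[0,-3,0],[0,0,0]],[0.18,[0,-4,0],[0,0,0]],[0.18,[0,-4,0],[0,0,0]],[0.18,[4,-2,0],[0,0,0]],[0.18,[4,0,0],[0,0,0]],[0.18,[4,0,0],[0,0,0]],[0.18,[4,0,0],[0,0,0]],[0.18,[4,0,0],[0,0,0]],[0.18,[0,0,0],[0,0,0]],[0.18,[0,0,0],[0,0,0]]]'
python3 - <<'E'
from h import *
for k in("scene","top"):
    c=viewer.camera(k);Q,ce,n=topface(c,(480,750,-250,20),(122,148),.8);print(k,n.round(3),rect(Q),ce.round(1))
    cv2.imwrite("pics/f_"+k+".png",c["pixels"]);crop(c,(280 if k=="scene" else 300),(210 if k=="scene" else 130),120,120,5,"c20"+k+".png")
    # others
    for nm,b,z in(("carton",(540,700,200,300),(176,195)),("plain",(480,720,-470,-250),(55,78))):
        print(nm,rect(blob(c,z[0],z[1],b,nm!="carton")))
E
```

```text
time_s: 38.45
tool_pos: [411.5, -108.7, 273.3]
eef_rot: [-1.568, 0.003, 3.128]
contact_force: [0.2, -1.2, 0.3]
finger_gap: 36.4
scene [0.007 0.003 1.   ] (array([ 612.9, -111.3,  151.9,  104.8,   89.4]), 1491, np.float64(134.6)) [ 613.1 -114.3  134.6]
carton (array([612.5, 253.5,  62.8, 106. ,  89. ]), 764, np.float64(185.7))
plain (array([ 585.9, -351.5,  110.8,  157.8,    3.4]), 3770, np.float64(72.3))
top [ 0.013 -0.001  1.   ] (array([ 613.1, -113.3,  151. ,  104.1,   89.7]), 1106, np.float64(132.8)) [ 616.7 -111.3  132.8]
carton (array([609.8, 253. , 103.1,  57.4,   1.9]), 1094, np.float64(183.9))
plain (array([ 585.5, -352.9,  109.9,  156.8,    3.3]), 2449, np.float64(71.1))
```

View pics/f_scene.png

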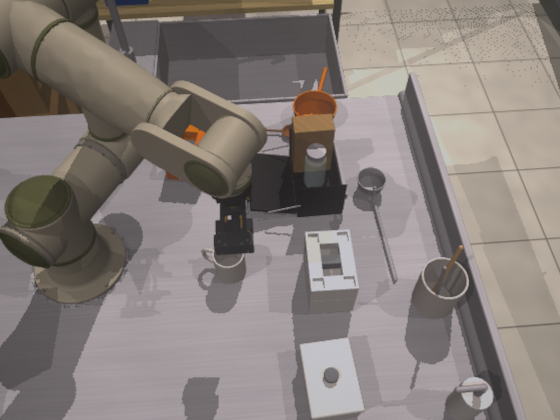

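View pics/c20scene.png

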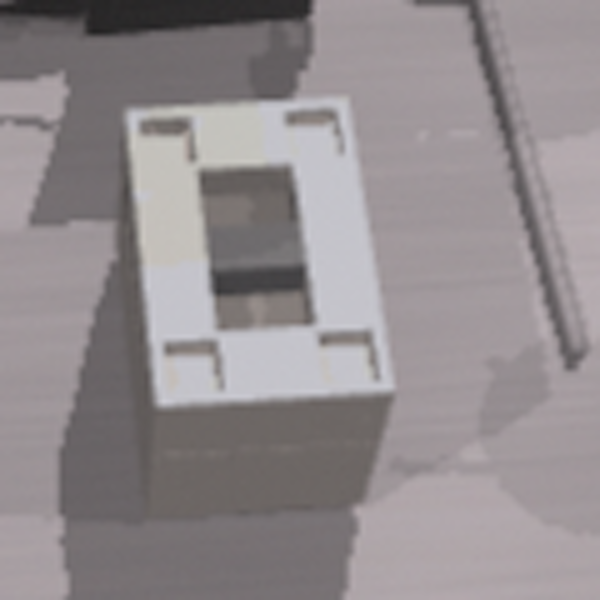

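View pics/f_top.png

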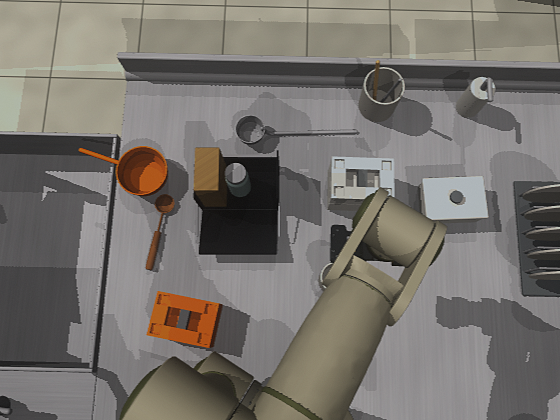

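The stack is square, and the lid measures 134.6 and 132.8 mm in the two cameras against 134 expected. The feet are home, carton and plain_tub measure unchanged, and the other bystanders look unmoved. The gripper is clear, so I hand in.

```bash
python3 - <<'E'
from plant import close_job,status
print(status.get_obs()["dq"].round(3)); print(close_job())
E
```

```text
[ 0.004  0.017 -0.001 -0.001 -0.003 -0.002]
the job is handed in; nothing more can be done
None
```

The tub is stacked squarely on base_tub with its feet home, and I handed the job in at about 38.5 s of the 72 s allowed. No verdict is reported.

**What I did:**
- Pinched the tub at its top edge, tipped it onto the drop door and let go, with its lower end behind the sill.
- Took it out and set it down briefly on its long narrow side on the counter. This extra step was needed so I could grip the bar.
- Turned it by the bar, laid it flat with its lid up and let go.
- Took it again by the bar, stacked it and let go.

**Last checks:**
- **Seating:** the lid is level, at z 134.6 mm in the scene camera and 132.8 mm in the top camera, against 134 mm with the feet home. The tool met contact at z 113.3 mm, where I had predicted 113.4 mm.
- **Alignment:** the stack's centre and yaw match base_tub to within about 1 mm and 0.2°.
- **Bystanders:** carton and plain_tub measure where they stood at the start. I checked the jar, mug, spoon, ladle and sieve by eye only, and they look unmoved. The arm hid most of the mug in the last pictures.

**Irregularities:**
- The tub yawed about 6° on the door when I released it.
- The force reading touched 25 N through the tub while I set it on its side.
- The two cameras disagree by about 2 mm in y and z, which is within their stated calibration.

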